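Load instrument cassettes into a disinfection cabinet's locking drawer

ROBOT

A 6-joint arm with a two-finger parallel gripper is mounted at the origin on the work surface. World frame = base frame: x ahead of the robot, y to its left, z up, the work surface at z = 0. Lengths are in mm, angles in rad, forces in N, time in s.
With the tool pointing down it reaches from about 275 to 750 mm from the base axis. Payload 10.2 kg.
Tool frame: the origin (TCP) lies at the very end of the fingers, on their centre line; the grasp point (between the pads) lies 19 mm behind it; x points along the fingers, y is the direction in which the jaws open and shut, and the axes are right-handed (so a half turn about x gives the same grasp; the last joint's range is limited). The gripper opens to 85 mm and grips with 20 to 120 N. Pads are 22 mm wide; open, the fingers measure 114 mm over their backs; the gripper's body (76 mm by 85 mm) begins 54 mm behind the grasp point. The pads swing forward as they close: fully open they stand 13 mm farther back than shut.
Start: joints at [-1.339, 0.313, 1.498, -0, 1.331, -0.223], TCP at [230.612, -471.645, 231.294] pointing down, gripper open.
Joint ranges: [-2.94, 2.94], [-0.97, 2.17], [0.19, 2.56], [-1.23, 4.37], [0.02, 3.11], [-2.88, 2.88]. Speed limits (rad/s): [2.39, 2.39, 3.01, 3.14, 3.14, 3.14].

INTERFACE

Orientations are given as a unit quaternion [w, x, y, z].
In Python, from rig import ctrl, viewer, finish_job gives the robot as it stands.
- The arm moves only by the tool carry_out, never from a script. Its argument "targets" is a list of rows, each an object of numbers: "x", "y", "z": the shift along the world's x, y, z in m; "ax", "ay", "az": the turn, a rotation vector about the world's x, y, z in rad; "hand": the opening, from -1 (shut) to 1 (fully open). A call has 1 to 5 rows; each row is the pose to reach, as a shift and turn from the pose commanded when the call began; what a row does not reach only later rows make up. A row lasts 1/8 s, in which the tool goes at most 62.5 mm and 10.7 degrees, less where a joint would pass 70% of its speed; a pose out of reach is approached as far as the arm can. A call with a gripper value outside its range is refused whole. The fingers move at their own pace and stop on an object; "grip_force" is the grip in N (left out, the last holds). Time passes only in rows, so rows that repeat a pose let the fingers close. It gives the time, the measured TCP pose, the force and the opening at its end, in the units of the state.
- ctrl.sense(): the state, without advancing time (a new reading comes with each control period).
- viewer.capture(name): name is "scene" or "side" or "wrist"; returns the picture (480x640x3 uint8, blue, green, red); there is no depth.
- viewer.camera_info(name): a dict with "fx", "fy", "cx", "cy" (pixels), "R" (3x3) and "t" (3): a world point X has camera coordinates R X + t. Camera axes: x right, y down, z forward; pixel columns grow to the right and rows downward; lengths in mm; the calibration is good to about 2 mm. A picture is of the moment at which its call begins: read the wrist's pose just before it. camera_info takes no time and is no camera call; for the wrist camera it gives the pose at the moment of the call.
- finish_job(): hands the job in, once; it reports no verdict.
The state is a dict: "time_s": time; "joints": joint angles; "dq": joint speeds; "tau": joint torques, N m; "eef_pos": TCP position; "ee_rot": TCP orientation; "force": force on the tool from outside, world axes, zero at the start; "wrist_torque": the same for the moment, N m; "grip_width": opening from 0.0 (shut) to 1.0 (fully open).
Only numpy, scipy, OpenCV 4.12 (cv2) and the standard library are available. Lean on these libraries where they do the work, as an engineer would, in place of code of your own. Each camera call takes 0.05 s, during which the arm holds its last target. There are 200 camera calls.

TASK

Load the disinfection cabinet: lift the plunger of its lock arm, swing the arm clear of the drawer to the other notch and let the plunger drop home, then pull the drawer out by its handle until it locks. Lay all the steel instrument cassettes from the worktop flat on the drawer's floor side by side, press the release pad so that the drawer runs back in, and push it fully home until it clicks. Finally swing the lock arm back across the drawer with its plunger dropped home, and leave the jar, bowl and bottle alone.

Things in the scene. Friction and masses are not known exactly. Their poses are not given: they have to be found in the camera images.
- cabinet: Low white cabinet (roof 95 mm high, 340 wide) with a drawer, fixed at a new place and yaw each time. Origin: on the worktop below the centre of the closed drawer's front face; +x points into the cabinet (the drawer comes out along -x), +y to its side with the lock stand, z up. Roof: x 12 to 262 mm, y -170 to 170 mm.
- drawer (a joint): Travel in m: 0 home, 0.16 end stop. A catch snaps up behind it past 0.155; let go, it then stays locked at 0.152. It leaves home with a click (up to 20 N), then pulls at 5 to 12 N. Springs (4 to 5 N) draw it in whenever unlocked; it runs in at about 0.09 m/s, stops about 17 mm short at the click detent, and needs a 8 to 12 N push at its front or handle to snap home.
- drawer_handle (a point): Centre of the drawer's handle, a level steel bar 12 mm thick, 110 mm long along the cabinet's y, 45 mm in front of the drawer's face (39 mm free behind the bar) and 78 mm above the worktop, open from above; moves with the drawer. The face is 310 wide, from 20 to 90 mm above the worktop.
- drawer_floor (a point): Centre of the drawer's inner floor, 26 mm above the worktop; axes as the cabinet's; moves with the drawer. Inside 153 (x) x 300 (y) mm; side and rear walls 24 mm above the floor, front panel 64 mm. Locked out, all but the rear 10 mm is open from above. 61 mm of headroom inside the cabinet. Takes four cassettes lying along x, 68 mm apart.
- release (a joint): Travel in m of the release pad: 0 up, 0.012 fully down (spring, 3 to 5.4 N). It carries the drawer's catch, which lets go when pressed beyond 0.008; hold it down about a second while the drawer runs in. It dips and springs up as the drawer locks.
- release_top (a point): Top centre of the release pad: black, 28 x 40 mm, on the cabinet's roof 26 mm behind the front face and 85 mm to the right (cabinet -y) of the centre; its top is 115 mm above the worktop when up. It is pressed straight down.
- lock_arm (a joint): Angle in rad of the lock arm, a steel bar turning about an upright axis on the stand: 0 locked (toe points to the cabinet's -y, hanging 12 mm before the drawer's face, which it blocks), 1.571 clear (toe to the cabinet's -x). Grows clockwise from above; stops 0.02 beyond either end. Turns only with the plunger lifted; goes back to 0 only with the drawer home.
- lock_pivot (a point): The arm's axis, on top of the stand, 110 mm above the worktop. The toe end reaches 140 mm from it (a tab 26 mm long at the tip hangs down to 54 mm above the worktop); the bar is 24 wide, its top 115 mm high; the plunger stands on the opposite tail.
- plunger (a joint): Lift in m of the plunger: 0 home in a notch, 0.020 top; sprung down with 3 N (home) to 6 N (top). Lift it more than 0.011 to clear the plate between the notches; let go between them it rests on the plate at about 0.010. The notches are at lock_arm 0 and 1.571, about 0.07 wide either way.
- plunger_knob (a point): Centre of the plunger's black knob, an upright cylinder 28 mm in diameter and 30 mm high, centre 150 mm above the worktop when home, 60 mm from the lock_pivot axis: on the cabinet's +y side of it at lock_arm 0, on its +x side at 1.571. Grasp it from above, lift it and carry it round its arc, turning the gripper with the arm (the knob does not spin in the arm).
- cassette0_center (a point): Centre of a steel instrument cassette: a closed box 100 (its x) x 40 (its y) x 30 mm high with a perforated lid, 0.18 to 0.35 kg, lying flat on the worktop to the left of the cabinet, turned differently each time; its centre is 15 mm above its underside. Not all four are there every time.
- cassette1_center (a point): Centre of a steel instrument cassette: a closed box 100 (its x) x 40 (its y) x 30 mm high with a perforated lid, 0.18 to 0.35 kg, lying flat on the worktop to the left of the cabinet, turned differently each time; its centre is 15 mm above its underside. Not all four are there every time.
- cassette2_center (a point): Centre of a steel instrument cassette: a closed box 100 (its x) x 40 (its y) x 30 mm high with a perforated lid, 0.18 to 0.35 kg, lying flat on the worktop to the left of the cabinet, turned differently each time; its centre is 15 mm above its underside. Not all four are there every time.
- cassette3_center (a point): Centre of a steel instrument cassette: a closed box 100 (its x) x 40 (its y) x 30 mm high with a perforated lid, 0.18 to 0.35 kg, lying flat on the worktop to the left of the cabinet, turned differently each time; its centre is 15 mm above its underside. Not all four are there every time.
- powder_jar: Bystander, not to be disturbed: a clear jar with a black cap, 60 diameter, 85 high; origin at its underside.
- steel_bowl: Bystander, not to be disturbed: an open steel bowl, 110 across, 45 high; origin at its underside.
- spray_bottle: Bystander, not to be disturbed: a white bottle, 66 diameter, 170 high; origin at its underside.

How it is judged (in metres and radians):
On the way, in this order (a step that is already met when the one before it is completed fails the run):
1. the lock arm is swung clear and its plunger has dropped home (value of joint lock_arm above 1.47 rad and value of joint plunger below 0.003 m), for 0.2 s.
2. the drawer is pulled out and locked, the catch snapped up (value of joint drawer above 0.148 m and value of joint release below 0.002 m), for 0.2 s.
3. all cassettes lie flat in the locked drawer, let go (x of cassette0_center in the frame of drawer_floor between -0.06 and 0.06 m and y of cassette0_center in the frame of drawer_floor between -0.135 and 0.135 m and z of cassette0_center in the frame of drawer_floor between 0.009 and 0.021 m and angle between each of cassette0_center, cassette1_center, cassette2_center, cassette3_center's own z axis and vertical below 0.12 rad and x of cassette1_center in the frame of drawer_floor between -0.06 and 0.06 m and y of cassette1_center in the frame of drawer_floor between -0.135 and 0.135 m and z of cassette1_center in the frame of drawer_floor between 0.009 and 0.021 m and x of cassette2_center in the frame of drawer_floor between -0.06 and 0.06 m and y of cassette2_center in the frame of drawer_floor between -0.135 and 0.135 m and z of cassette2_center in the frame of drawer_floor between 0.009 and 0.021 m and x of cassette3_center in the frame of drawer_floor between -0.06 and 0.06 m and y of cassette3_center in the frame of drawer_floor between -0.135 and 0.135 m and z of cassette3_center in the frame of drawer_floor between 0.009 and 0.021 m and value of joint drawer above 0.145 m and contact force between the fingers and cassette0 below 0.1 N and contact force between the fingers and cassette1 below 0.1 N and contact force between the fingers and cassette2 below 0.1 N and contact force between the fingers and cassette3 below 0.1 N), for 0.2 s.
4. the release is pressed and the drawer runs in (value of joint release above 0.006 m and value of joint drawer below 0.14 m).
5. the drawer is pushed fully home past its click (value of joint drawer below 0.003 m), for 0.2 s.
At the end, for the whole second after the job is handed in: The drawer is home (within 3 mm), every cassette lies flat on the drawer's floor (within 7 degrees, none on top of another), the lock arm is back at 0 (within 0.1 rad) with its plunger dropped home (within 3 mm) (value of joint lock_arm below 0.1 rad and value of joint each of plunger, drawer below 0.003 m and x of cassette0_center in the frame of drawer_floor between -0.06 and 0.06 m and y of cassette0_center in the frame of drawer_floor between -0.135 and 0.135 m and z of cassette0_center in the frame of drawer_floor between 0.009 and 0.021 m and angle between each of cassette0_center, cassette1_center, cassette2_center, cassette3_center's own z axis and vertical below 0.12 rad and x of cassette1_center in the frame of drawer_floor between -0.06 and 0.06 m and y of cassette1_center in the frame of drawer_floor between -0.135 and 0.135 m and z of cassette1_center in the frame of drawer_floor between 0.009 and 0.021 m and x of cassette2_center in the frame of drawer_floor between -0.06 and 0.06 m and y of cassette2_center in the frame of drawer_floor between -0.135 and 0.135 m and z of cassette2_center in the frame of drawer_floor between 0.009 and 0.021 m and x of cassette3_center in the frame of drawer_floor between -0.06 and 0.06 m and y of cassette3_center in the frame of drawer_floor between -0.135 and 0.135 m and z of cassette3_center in the frame of drawer_floor between 0.009 and 0.021 m and linear speed of each of cassette0, cassette1, cassette2, cassette3 below 0.02 m/s); the robot touches nothing.
It fails at once if the powder jar, bowl or spray bottle is moved more than 30 mm (distance of any of powder_jar, steel_bowl, spray_bottle from where it was at the start of the episode above 0.03 m).
Of cassette0, cassette1, cassette2, cassette3 only 2 to 4 are there at a start; the rules pass over those that are not, and their reading is None.
At some moment in a run one of cassette0, cassette1, cassette2, cassette3 may be knocked a few centimetres aside while the robot is not near it.
Once in a run the grip may slacken for a moment while it holds something.
It also fails if it takes over 210 s, if anything falls off the work surface, if the arm or the gripper's body presses on something with over 40 N, if the wrist force passes 120 N, or if a joint passes its speed limit or range.

## Working session

There is one attempt and no reset: what is moved stays moved. The work goes in short steps, Python scripts to look and compute and a tool call to move; the robot and the scene stay as the last step left them, time stands still between calls to the robot, and variables do not carry over. Pictures are saved under pics/ and viewed, about 12 in all and at most 16, crops included, and the job is handed in when it is done.

Besides the shell and the picture viewer there is one more tool, called after "Emit:" in YAML: its name, and indented under it one key for each argument. carry_out: Moves the arm, as the interface text tells. Its arguments: {"type":"object","properties":{"targets":{"type":"array"},"grip_force":{"type":"number"}},"required":["targets"]}

```bash
ls; mkdir -p pics; python3 - <<'E'
from rig import ctrl, viewer
import cv2
for n in("scene","side"):
    cv2.imwrite(f"pics/{n}0.png",viewer.capture(n))
    i=viewer.camera_info(n);print(n,i)
print(ctrl.sense())
E
```

```text
pics
scene {'fx': 562.1209822097799, 'fy': 562.1209822097799, 'cx': 317.75212311623835, 'cy': 241.02832554105044, 'R': array([[-4.00475258e-01,  9.16307373e-01,  6.04806419e-04],
       [ 5.34369171e-01,  2.34083951e-01, -8.12191045e-01],
       [-7.44358218e-01, -3.24939228e-01, -5.83391242e-01]]), 't': array([ 233.61786588, -222.08479393, 1870.65362973])}
side {'fx': 558.5642264416225, 'fy': 558.5642264416225, 'cx': 321.85157970231677, 'cy': 239.7120726468633, 'R': array([[-0.85779049, -0.51386173,  0.01189943],
       [-0.40522511,  0.66183848, -0.6306841 ],
       [ 0.31620892, -0.54581677, -0.77594844]]), 't': array([ 490.51978187,  323.16882595, 1461.79886168])}
{'time_s': 0.1, 'joints': array([-1.33941911e+00,  3.13434317e-01,  1.49834671e+00, -3.16887180e-05,
        1.33100481e+00, -2.23391189e-01]), 'dq': array([ 1.31798937e-03, -3.61629035e-04, -1.21038665e-03, -3.74126489e-05,
       -4.20219978e-04,  2.10363655e-04]), 'tau': array([ 1.92105821e-03, -4.12904620e+01, -2.60139209e+01, -2.32134817e-04,
        3.05502690e-03, -1.73484949e-06]), 'eef_pos': array([ 230.54129358, -471.42156287,  230.77711781]), 'ee_rot': array([-0.15898373, -0.68889214, -0.15982734,  0.68891727]), 'force': array([ 0.78188428, -0.15468616, -0.51020225]), 'wrist_torque': array([-0.00905415, -0.03061071,  0.01628651]), 'grip_width': 1.000782214102995}
```

View pics/scene0.png

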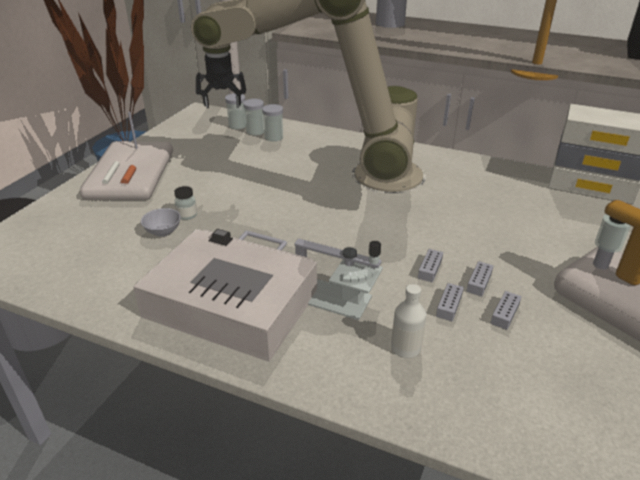

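View pics/side0.png

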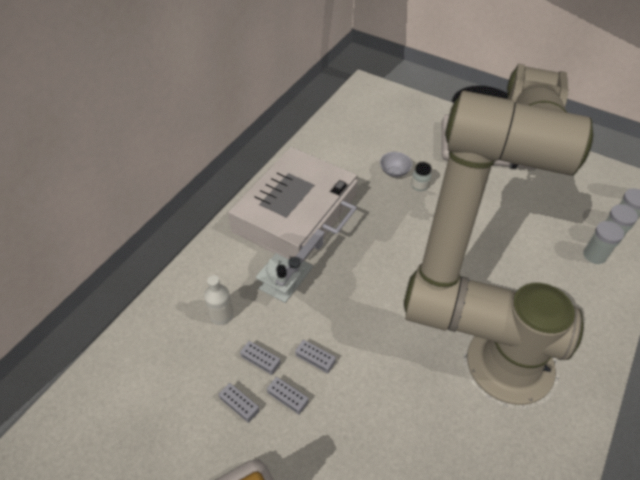

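The scene view shows four cassettes at (430,264), (480,277), (450,300) and (506,309), the release pad at (220,237), and the knob and pivot at about (375,248) and (349,253). The side view shows the cassettes at (315,355), (260,356), (288,393) and (238,401), and the pad at (339,187).

```bash
cat > h.py <<'E'
import numpy as np, cv2
from rig import ctrl, viewer
def ray(n,p,i=None):
    i=i or viewer.camera_info(n); R=i["R"];t=i["t"]
    d=R.T@np.array([(p[0]-i["cx"])/i["fx"],(p[1]-i["cy"])/i["fy"],1]); return -R.T@t,d/np.linalg.norm(d)
def plane(n,p,z,i=None):
    c,d=ray(n,p,i); return c+d*(z-c[2])/d[2]
def tri(rays):
    A=sum(np.eye(3)-np.outer(d,d) for c,d in rays); b=sum((np.eye(3)-np.outer(d,d))@c for c,d in rays)
    X=np.linalg.solve(A,b); return X,max(np.linalg.norm((np.eye(3)-np.outer(d,d))@(X-c)) for c,d in rays)
def proj(n,X,i=None):
    i=i or viewer.camera_info(n); q=i["R"]@np.asarray(X,float)+i["t"]; return np.array([i["fx"]*q[0]/q[2]+i["cx"],i["fy"]*q[1]/q[2]+i["cy"]])
E
python3 - <<'E'
from h import *
np.set_printoptions(precision=1,suppress=True)
P={"pad":((221,235),(339,186)),"blackA":((375,245),(281,270)),"blackB":((349,252),(294,262)),
"c0":((431,258),(316,352)),"c1":((481,271),(260,353)),"c1b":((451,294),(260,353)),"c2":((481,271),(288,390)),"c3":((507,303),(238,398)),
"roofFL":((317,262),(301,246)),"roofFR":((190,233),(357,180)),"hR":((245,233),(354,206)),"hL":((283,243),(323,229)) ,"bottle":((413,290),(213,281)),"jar":((184,192),(423,167)),"bowl":((160,222),(396,162))}
for k,(a,b) in P.items(): print(k,*tri([ray("scene",a),ray("side",b)]))
a=cv2.imread("pics/scene0.png")[210:350,200:540]; b=cv2.imread("pics/side0.png")[150:290,200:400]
cv2.imwrite("pics/crop1.png",cv2.resize(a,None,fx=2.3,fy=2.3,interpolation=2))
cv2.imwrite("pics/crop2.png",cv2.resize(b,None,fx=4,fy=4,interpolation=2))
E
```

```text
pad [ 652.3 -233.3  107.9] 1.0431232158836414
blackA [606.3 152.  158.1] 0.12596078321824145
blackB [607.5  90.2 120.8] 0.2918059167364137
c0 [439.5 252.6  36. ] 1.3476887167658373
c1 [534.3 372.8 111.2] 14.408232071935698
c1b [560.  330.7  37.9] 1.7382045487793798
c2 [444.1 378.6  38.2] 2.708000138656694
c3 [537.1 456.5  35.8] 1.484057008388523
roofFL [633.9  17.1  89.9] 3.61179575856699
roofFR [ 637.5 -333.4   68.5] 7.99568458273069
hR [ 584.2 -207.2   78.8] 2.2666248149802413
hL [612.  -76.4  96.4] 5.699346160974468
bottle [731.2 275.  164.8] 0.45843094028256615
jar [ 475.2 -471.2   80.7] 3.2113920130551787
bowl [ 576.8 -490.7   35.1] 5.0262249535365076
```

View pics/crop1.png

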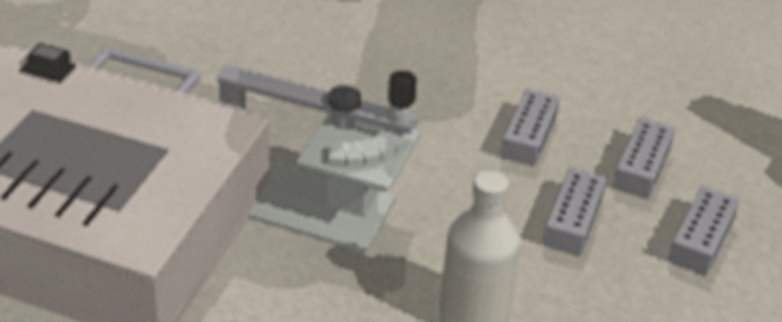

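View pics/crop2.png

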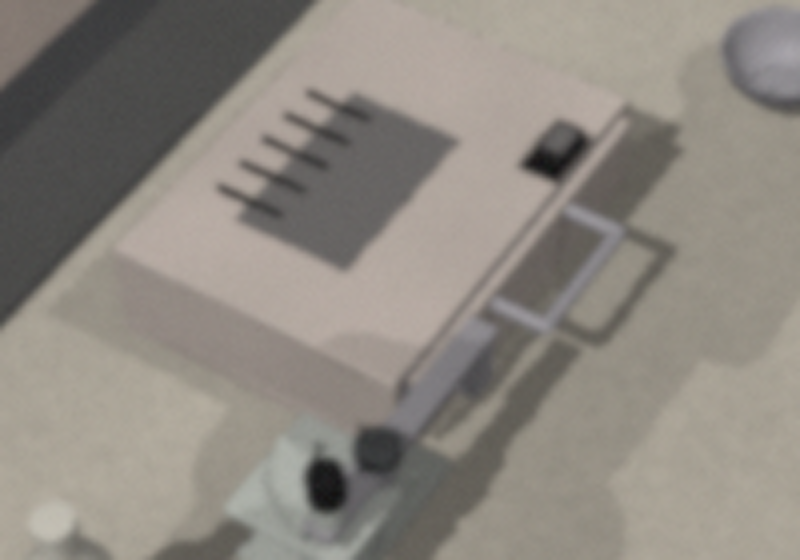

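The crops show the arm locked, its toe at crop1 (230,80). The handle bar runs from crop1 (108,53) to (197,77), and from crop2 (620,232) to (547,328). The knob is at crop1 (402,88) and crop2 (326,486).

```bash
cat >> h.py <<'E'
from scipy.spatial.transform import Rotation as Rn
def rot(s=None):
    q=(s or ctrl.sense())["ee_rot"]; return Rn.from_quat([q[1],q[2],q[3],q[0]]).as_matrix()
E
python3 - <<'E'
from h import *
np.set_printoptions(precision=2,suppress=True)
C=lambda x,y:(200+x/2.3,210+y/2.3)
S=lambda x,y:(200+x/4,150+y/4)
for k,a,b in [("hR",C(108,53),S(620,232)),("hL",C(197,77),S(547,328)),("padtop",C(50,53),S(565,138)),("roofFL",C(268,122),S(398,385)),("knobtop",C(402,75),S(326,465)),("pivtop",C(344,93),S(382,440))]:
    print(k,*tri([ray("scene",a),ray("side",b)]))
s=ctrl.sense();R=rot(s);print(R,s["eef_pos"])
i=viewer.camera_info("wrist");print(i["fx"],i["R"], (-i["R"].T@i["t"]-s["eef_pos"]), "cam fwd in tool",R.T@i["R"][2], "cam pos in tool",R.T@(-i["R"].T@i["t"]-s["eef_pos"]))
E
```

```text
hR [ 578.93 -204.46   75.84] 1.989798906515278
hL [578.98 -92.84  75.25] 2.5467512452872936
padtop [ 647.15 -235.84  111.89] 3.415167760423813
roofFL [637.58  18.3   88.95] 2.6335792245842264
knobtop [607.67 149.41 166.9 ] 2.368953815635955
pivtop [605.3   88.48 125.53] 2.9537511797938296
[[-0.    0.44 -0.9 ]
 [ 0.   -0.9  -0.44]
 [-1.   -0.   -0.  ]] [ 230.54 -471.42  230.78]
351.724568202388 [[ 0.44 -0.9  -0.  ]
 [-0.85 -0.42  0.32]
 [-0.29 -0.14 -0.95]] [ 73.77  35.61 142.91] cam fwd in tool [ 0.95 -0.    0.32] cam pos in tool [-142.89    0.25  -81.95]
```

Emit:
carry_out:
  targets:
    - {"x": 0.125, "y": 0.207, "z": 0.02, "az": 0.372}
    - {"x": 0.125, "y": 0.207, "z": 0.02, "az": 0.372}
    - {"x": 0.125, "y": 0.207, "z": 0.02, "az": 0.372}
    - {"x": 0.125, "y": 0.207, "z": 0.02, "az": 0.372}
    - {"x": 0.125, "y": 0.207, "z": 0.02, "az": 0.372}

```text
invalid input at $.targets[0]: expected keys x, y, z, ax, ay, az, hand
```

Emit:
carry_out:
  targets:
    - {"x": 0.125, "y": 0.207, "z": 0, "az": 0.372}
    - {"x": 0.125, "y": 0.207, "z": 0, "az": 0.372}
    - {"x": 0.125, "y": 0.207, "z": 0, "az": 0.372}
    - {"x": 0.125, "y": 0.207, "z": 0, "az": 0.372}
    - {"x": 0.125, "y": 0.207, "z": 0, "az": 0.372}

```text
invalid input at $.targets[0]: expected keys x, y, z, ax, ay, az, hand
```

Emit:
carry_out:
  targets:
    - {"x": 0.126, "y": 0.208, "z": 0, "az": 0.372}
    - {"x": 0.126, "y": 0.208, "z": 0, "az": 0.372}
    - {"x": 0.126, "y": 0.208, "z": 0, "az": 0.372}
    - {"x": 0.126, "y": 0.208, "z": 0, "az": 0.372}
    - {"x": 0.126, "y": 0.208, "z": 0, "az": 0.372}

```text
invalid input at $.targets[0]: expected keys x, y, z, ax, ay, az, hand
```

```bash
python3 - <<'E'
from h import *
np.set_printoptions(precision=2,suppress=True)
s=ctrl.sense();i=viewer.camera_info("wrist");im=viewer.capture("wrist");cv2.imwrite("pics/w1.png",im)
print(s["eef_pos"],rot(s)[:,1],s["joints"],s["grip_width"])
np.save("w1.npy",i)
for X in [(607,150,165),(606,89,124)]: print(proj("wrist",X,i))
E
```

```text
[ 230.54 -471.42  230.78] [ 0.44 -0.9  -0.  ] [-1.34  0.31  1.5  -0.    1.33 -0.22] 1.000782214102995
[-4199.62 -6303.  ]
[-1196.57 -2256.5 ]
```

View pics/w1.png

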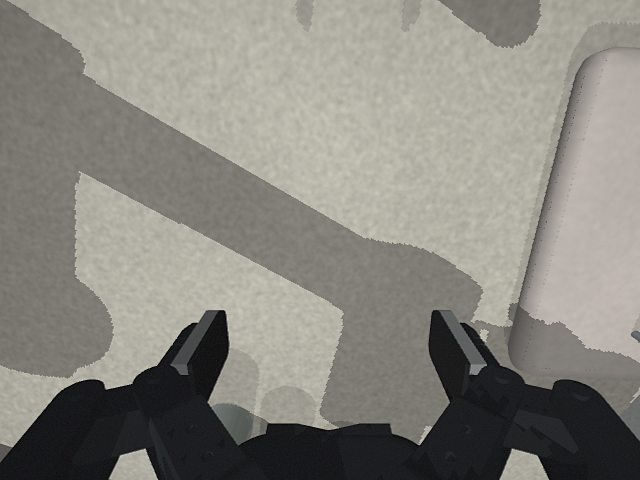

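The moves were refused because each row needs all the keys. This wrist view only shows bare worktop and the fingers at the bottom. I'm sending the moves again.

Emit:
carry_out:
  targets:
    - {"x": 0.125, "y": 0.207, "z": 0.02, "ax": 0, "ay": 0, "az": 0.372, "hand": 1}
    - {"x": 0.125, "y": 0.207, "z": 0.02, "ax": 0, "ay": 0, "az": 0.372, "hand": 1}
    - {"x": 0.125, "y": 0.207, "z": 0.02, "ax": 0, "ay": 0, "az": 0.372, "hand": 1}
    - {"x": 0.125, "y": 0.207, "z": 0.02, "ax": 0, "ay": 0, "az": 0.372, "hand": 1}
    - {"x": 0.125, "y": 0.207, "z": 0.02, "ax": 0, "ay": 0, "az": 0.372, "hand": 1}

```text
time_s: 0.78
eef_pos: [356.9, -262.1, 251.7]
ee_rot: [0.286, 0.647, 0.285, -0.647]
force: [-0.6, 0.1, -0.0]
grip_width: 1.001
```

Emit:
carry_out:
  targets:
    - {"x": 0.125, "y": 0.207, "z": 0, "ax": 0, "ay": 0, "az": 0.372, "hand": 1}
    - {"x": 0.125, "y": 0.207, "z": 0, "ax": 0, "ay": 0, "az": 0.372, "hand": 1}
    - {"x": 0.125, "y": 0.207, "z": 0, "ax": 0, "ay": 0, "az": 0.372, "hand": 1}
    - {"x": 0.125, "y": 0.207, "z": 0, "ax": 0, "ay": 0, "az": 0.372, "hand": 1}
    - {"x": 0.125, "y": 0.207, "z": 0, "ax": 0, "ay": 0, "az": 0.372, "hand": 1}

```text
time_s: 1.4
eef_pos: [481.5, -55.8, 250.7]
ee_rot: [-0.4, -0.583, -0.4, 0.583]
force: [-0.3, -0.2, 0.5]
grip_width: 0.998
```

Emit:
carry_out:
  targets:
    - {"x": 0.126, "y": 0.208, "z": 0, "ax": 0, "ay": 0, "az": 0.372, "hand": 1}
    - {"x": 0.126, "y": 0.208, "z": 0, "ax": 0, "ay": 0, "az": 0.372, "hand": 1}
    - {"x": 0.126, "y": 0.208, "z": 0, "ax": 0, "ay": 0, "az": 0.372, "hand": 1}
    - {"x": 0.126, "y": 0.208, "z": 0, "ax": 0, "ay": 0, "az": 0.372, "hand": 1}
    - {"x": 0.126, "y": 0.208, "z": 0, "ax": 0, "ay": 0, "az": 0.372, "hand": 1}

```text
time_s: 2.02
eef_pos: [607.5, 151.1, 249.6]
ee_rot: [0.5, 0.499, 0.501, -0.5]
force: [0.3, -0.4, -0.3]
grip_width: 1.005
```

```bash
python3 - <<'E'
from h import *
np.set_printoptions(precision=2,suppress=True)
s=ctrl.sense();i=viewer.camera_info("wrist");im=viewer.capture("wrist");cv2.imwrite("pics/w2.png",im)
print(s["eef_pos"],rot(s)[:,1],s["joints"],s["grip_width"])
np.save("w2.npy",i)
for X in [(607,150,165),(606,89,124)]: print(proj("wrist",X,i))
E
```

```text
[607.53 151.09 249.64] [ 1.  0. -0.] [ 0.06  0.53  1.13 -0.    1.48  0.06] 1.0047063042619242
[327.39 251.43]
[326.38 302.2 ]
```

View pics/w2.png

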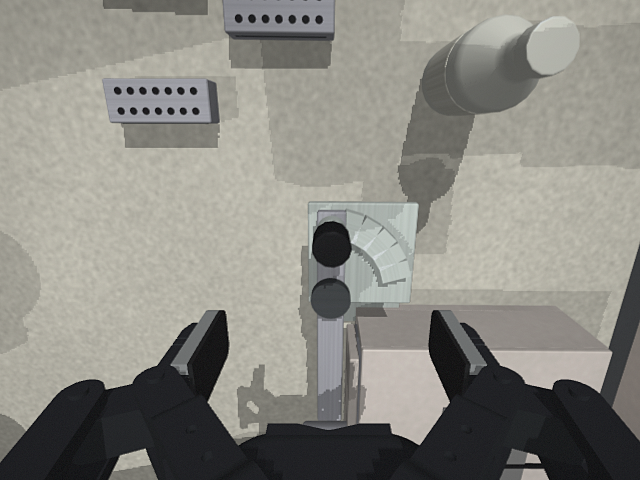

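Wrist view: the knob top is at about (331,248), the pivot cap at (330,298), and the notch plate is to its right. From these the knob is at about (609,152) and the pivot at about (609,92). The bottle at (500,60) is clear of the fingers. Descending and grasping.

Emit:
carry_out:
  targets:
    - {"x": 0.002, "y": 0.001, "z": -0.06, "ax": 0, "ay": 0, "az": 0, "hand": 0.4}
    - {"x": 0.002, "y": 0.001, "z": -0.1, "ax": 0, "ay": 0, "az": 0, "hand": 0.4}
    - {"x": 0.002, "y": 0.001, "z": -0.117, "ax": 0, "ay": 0, "az": 0, "hand": 0.4}
    - {"x": 0.002, "y": 0.001, "z": -0.117, "ax": 0, "ay": 0, "az": 0, "hand": 0}
    - {"x": 0.002, "y": 0.001, "z": -0.117, "ax": 0, "ay": 0, "az": 0, "hand": -0.6}
  grip_force: 60

```text
time_s: 2.7
eef_pos: [609.6, 150.9, 136.5]
ee_rot: [0.501, 0.501, 0.499, -0.499]
force: [-0.9, -0.9, 10.0]
grip_width: 0.31
```

Emit:
carry_out:
  targets:
    - {"x": 0, "y": 0, "z": 0, "ax": 0, "ay": 0, "az": 0, "hand": -1}
    - {"x": 0, "y": 0, "z": 0, "ax": 0, "ay": 0, "az": 0, "hand": -1}
    - {"x": 0, "y": 0, "z": 0, "ax": 0, "ay": 0, "az": 0, "hand": -1}
    - {"x": 0, "y": 0, "z": 0, "ax": 0, "ay": 0, "az": 0, "hand": -1}

```text
time_s: 3.2
eef_pos: [609.6, 150.9, 136.5]
ee_rot: [0.501, 0.501, 0.499, -0.499]
force: [-0.4, -2.8, 6.2]
grip_width: 0.305
```

Emit:
carry_out:
  targets:
    - {"x": 0, "y": 0, "z": 0.005, "ax": 0, "ay": 0, "az": 0, "hand": -1}
    - {"x": 0, "y": 0, "z": 0.01, "ax": 0, "ay": 0, "az": 0, "hand": -1}
    - {"x": 0, "y": 0, "z": 0.015, "ax": 0, "ay": 0, "az": 0, "hand": -1}
    - {"x": 0, "y": 0, "z": 0.018, "ax": 0, "ay": 0, "az": 0, "hand": -1}
    - {"x": 0, "y": 0, "z": 0.018, "ax": 0, "ay": 0, "az": 0, "hand": -1}

```text
time_s: 3.82
eef_pos: [609.1, 150.9, 152.4]
ee_rot: [0.501, 0.5, 0.5, -0.5]
force: [5.3, -2.8, -5.6]
grip_width: 0.306
```

Emit:
carry_out:
  targets:
    - {"x": 0.0094, "y": -0.0007, "z": 0, "ax": 0, "ay": 0, "az": -0.157, "hand": -1}
    - {"x": 0.0185, "y": -0.0029, "z": 0, "ax": 0, "ay": 0, "az": -0.314, "hand": -1}
    - {"x": 0.0272, "y": -0.0065, "z": 0, "ax": 0, "ay": 0, "az": -0.471, "hand": -1}
    - {"x": 0.0353, "y": -0.0115, "z": 0, "ax": 0, "ay": 0, "az": -0.628, "hand": -1}
    - {"x": 0.0424, "y": -0.0176, "z": 0, "ax": 0, "ay": 0, "az": -0.785, "hand": -1}

```text
time_s: 4.45
eef_pos: [651.2, 133.4, 151.8]
ee_rot: [-0.269, -0.654, -0.269, 0.654]
force: [0.2, -3.0, -5.9]
grip_width: 0.307
```

Emit:
carry_out:
  targets:
    - {"x": 0.0061, "y": -0.0071, "z": 0, "ax": 0, "ay": 0, "az": -0.157, "hand": -1}
    - {"x": 0.0111, "y": -0.0152, "z": 0, "ax": 0, "ay": 0, "az": -0.314, "hand": -1}
    - {"x": 0.0147, "y": -0.0239, "z": 0, "ax": 0, "ay": 0, "az": -0.471, "hand": -1}
    - {"x": 0.0169, "y": -0.033, "z": 0, "ax": 0, "ay": 0, "az": -0.628, "hand": -1}
    - {"x": 0.0176, "y": -0.0424, "z": 0, "ax": 0, "ay": 0, "az": -0.785, "hand": -1}

```text
time_s: 5.08
eef_pos: [668.4, 91.2, 151.6]
ee_rot: [0.001, -0.707, 0.001, 0.708]
force: [0.8, 0.2, -5.2]
grip_width: 0.31
```

Low lateral forces, so the arc went well. Lowering the plunger and then releasing it.

Emit:
carry_out:
  targets:
    - {"x": 0, "y": 0, "z": -0.006, "ax": 0, "ay": 0, "az": 0, "hand": -1}
    - {"x": 0, "y": 0, "z": -0.012, "ax": 0, "ay": 0, "az": 0, "hand": -1}
    - {"x": 0, "y": 0, "z": -0.015, "ax": 0, "ay": 0, "az": 0, "hand": -1}
    - {"x": 0, "y": 0, "z": -0.015, "ax": 0, "ay": 0, "az": 0, "hand": -1}

```text
time_s: 5.58
eef_pos: [668.5, 91.5, 137.2]
ee_rot: [-0.001, -0.707, -0.001, 0.707]
force: [-0.3, -1.9, -2.5]
grip_width: 0.306
```

Emit:
carry_out:
  targets:
    - {"x": 0, "y": 0, "z": 0, "ax": 0, "ay": 0, "az": 0, "hand": 0.2}
    - {"x": 0, "y": 0, "z": 0, "ax": 0, "ay": 0, "az": 0, "hand": 0.4}
    - {"x": 0, "y": 0, "z": 0, "ax": 0, "ay": 0, "az": 0, "hand": 0.4}
    - {"x": 0, "y": 0, "z": 0.06, "ax": 0, "ay": 0, "az": 0, "hand": 0.4}
    - {"x": 0, "y": 0, "z": 0.12, "ax": 0, "ay": 0, "az": 0, "hand": 0.4}

```text
time_s: 6.2
eef_pos: [668.3, 91.5, 258.9]
ee_rot: [-0.0, -0.707, -0.0, 0.707]
force: [0.5, 0.2, 0.1]
grip_width: 0.7
```

```bash
python3 - <<'E'
from h import *
np.set_printoptions(precision=2,suppress=True)
a=viewer.capture("scene");b=viewer.capture("side")
s=ctrl.sense();i=viewer.camera_info("wrist");im=viewer.capture("wrist");np.save("w3.npy",i)
print(s["eef_pos"],rot(s)[:,1],s["joints"],s["grip_width"])
m=np.zeros((600,800,3),np.uint8);m[:,:]=0
m[:300,:400]=cv2.resize(a[190:310,240:400],(400,300));m[300:,:400]=cv2.resize(b[210:330,210:370],(400,300));m[:300,400:]=cv2.resize(im,(400,300))
cv2.imwrite("pics/m3.png",m)
E
```

```text
[670.35  91.48 265.45] [ 0. -1.  0.] [-0.04  0.65  0.9   0.    1.58  1.53] 0.7004412619170547
```

View pics/m3.png

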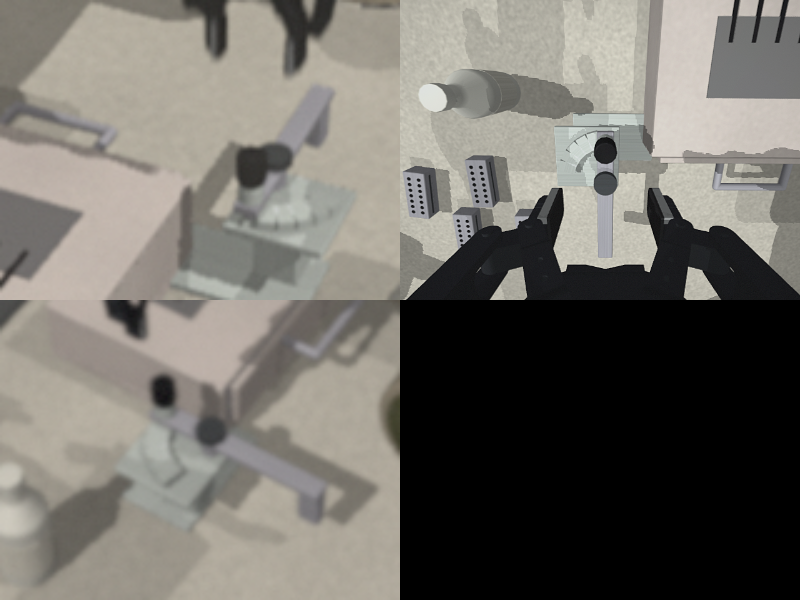

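The lock arm now points to -x in both views. The knob top is at crop pixels (252,155) in the scene view and (163,383) in the side view. The wrist view shows the handle bar from (713,187) to (788,187) in the montage. Checking the knob height and the handle by numbers while moving above the handle.

Emit:
carry_out:
  targets:
    - {"x": -0.045, "y": -0.12, "z": 0, "ax": 0, "ay": 0, "az": 0.785, "hand": 0.4}
    - {"x": -0.045, "y": -0.12, "z": 0, "ax": 0, "ay": 0, "az": 0.785, "hand": 0.4}
    - {"x": -0.045, "y": -0.12, "z": 0, "ax": 0, "ay": 0, "az": 0.785, "hand": 0.4}
    - {"x": -0.045, "y": -0.12, "z": 0, "ax": 0, "ay": 0, "az": 0.785, "hand": 0.4}
    - {"x": -0.045, "y": -0.12, "z": 0, "ax": 0, "ay": 0, "az": 0.785, "hand": 0.4}

```text
time_s: 6.98
eef_pos: [623.2, -28.8, 255.9]
ee_rot: [-0.271, -0.652, -0.272, 0.653]
force: [-0.4, 1.4, 0.1]
grip_width: 0.7
```

Emit:
carry_out:
  targets:
    - {"x": -0.045, "y": -0.12, "z": -0.04, "ax": 0, "ay": 0, "az": 0.786, "hand": 0.4}
    - {"x": -0.045, "y": -0.12, "z": -0.04, "ax": 0, "ay": 0, "az": 0.786, "hand": 0.4}
    - {"x": -0.045, "y": -0.12, "z": -0.04, "ax": 0, "ay": 0, "az": 0.786, "hand": 0.4}
    - {"x": -0.045, "y": -0.12, "z": -0.04, "ax": 0, "ay": 0, "az": 0.786, "hand": 0.4}
    - {"x": -0.045, "y": -0.12, "z": -0.04, "ax": 0, "ay": 0, "az": 0.786, "hand": 0.4}

```text
time_s: 7.6
eef_pos: [578.0, -148.7, 215.9]
ee_rot: [0.5, 0.499, 0.502, -0.499]
force: [1.1, -0.5, -0.1]
grip_width: 0.701
```

```bash
python3 - <<'E'
from h import *
np.set_printoptions(precision=2,suppress=True)
print("knobtop",tri([ray("scene",(340.8,252)),ray("side",(275.2,243.2))]))
i3=np.load("w3.npy",allow_pickle=True).item()
for p in ((501,299),(621,297)): print("handle",plane("wrist",p,84,i3))
s=ctrl.sense();i=viewer.camera_info("wrist");im=viewer.capture("wrist");np.save("w4.npy",i);cv2.imwrite("pics/w4.png",im)
print(s["eef_pos"],rot(s)[:,1],s["joints"],s["grip_width"],s["force"])
E
```

```text
knobtop (array([666.43,  90.81, 162.48]), np.float64(1.6304910960769552))
handle [585.39 -85.51  84.  ]
handle [ 587.76 -207.82   84.  ]
[ 578.02 -148.7   215.88] [ 1.  0. -0.] [-0.45  0.48  1.29  0.    1.37 -0.45] 0.7008054663089068 [ 1.13 -0.47 -0.06]
```

View pics/w4.png

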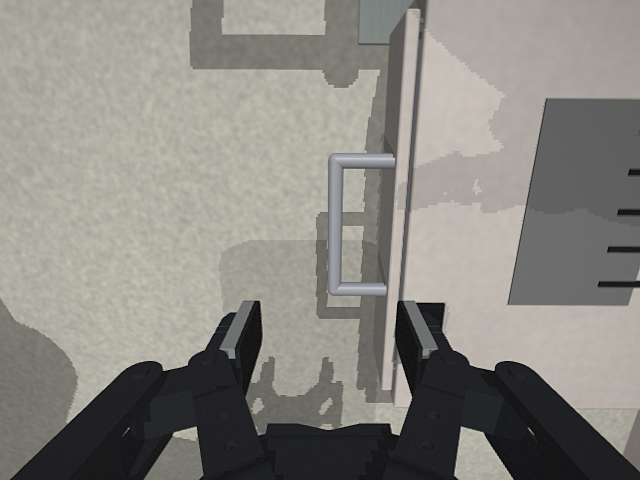

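The bar runs from (337,158) to (336,290), with the front face to its right, parallel to it.

```bash
python3 - <<'E'
from h import *
np.set_printoptions(precision=1,suppress=True)
i=np.load("w4.npy",allow_pickle=True).item()
for p in ((336.5,160),(336.5,225),(336,289)): print(plane("wrist",p,82,i))
print("face top", plane("wrist",(415,12),90,i),plane("wrist",(387,388),90,i))
for p in [(423,15),(396,402)]: print("roof edge",plane("wrist",p,95,i))
E
```

```text
[584.1 -92.7  82. ]
[ 584.7 -144.5   82. ]
[ 584.9 -202.1   82. ]
face top [634.8   3.9  90. ] [ 633.4 -300.    90. ]
roof edge [639.1   0.9  95. ]
roof edge [ 641.6 -311.6   95. ]
```

Emit:
carry_out:
  targets:
    - {"x": 0.0065, "y": 0, "z": -0.05, "ax": 0, "ay": 0, "az": 0, "hand": 0.05}
    - {"x": 0.0065, "y": 0, "z": -0.09, "ax": 0, "ay": 0, "az": 0, "hand": 0.05}
    - {"x": 0.0065, "y": 0, "z": -0.125, "ax": 0, "ay": 0, "az": 0, "hand": 0.05}
    - {"x": 0.0065, "y": 0, "z": -0.15, "ax": 0, "ay": 0, "az": 0, "hand": 0.05}
    - {"x": 0.0065, "y": 0, "z": -0.156, "ax": 0, "ay": 0, "az": 0, "hand": 0.05}

```text
time_s: 8.28
eef_pos: [583.9, -148.0, 59.1]
ee_rot: [0.499, 0.499, 0.501, -0.5]
force: [-0.0, -0.2, 0.0]
grip_width: 0.523
```

Emit:
carry_out:
  targets:
    - {"x": 0, "y": 0, "z": 0, "ax": 0, "ay": 0, "az": 0, "hand": -1}
    - {"x": 0, "y": 0, "z": 0, "ax": 0, "ay": 0, "az": 0, "hand": -1}
    - {"x": 0, "y": 0, "z": 0, "ax": 0, "ay": 0, "az": 0, "hand": -1}
    - {"x": 0, "y": 0, "z": 0, "ax": 0, "ay": 0, "az": 0, "hand": -1}
  grip_force: 80

```text
time_s: 8.78
eef_pos: [583.0, -148.7, 62.3]
ee_rot: [0.499, 0.498, 0.502, -0.501]
force: [-15.7, -1.2, 9.2]
grip_width: 0.109
```

Emit:
carry_out:
  targets:
    - {"x": -0.012, "y": 0, "z": 0, "ax": 0, "ay": 0, "az": 0, "hand": -1}
    - {"x": -0.03, "y": 0, "z": 0, "ax": 0, "ay": 0, "az": 0, "hand": -1}
    - {"x": -0.05, "y": 0, "z": 0, "ax": 0, "ay": 0, "az": 0, "hand": -1}
    - {"x": -0.07, "y": 0, "z": 0, "ax": 0, "ay": 0, "az": 0, "hand": -1}
    - {"x": -0.09, "y": 0, "z": 0, "ax": 0, "ay": 0, "az": 0, "hand": -1}

```text
time_s: 9.4
eef_pos: [496.7, -148.3, 62.4]
ee_rot: [0.502, 0.501, 0.498, -0.499]
force: [12.7, 4.6, -6.5]
grip_width: 0.107
```

Emit:
carry_out:
  targets:
    - {"x": -0.015, "y": 0, "z": 0, "ax": 0, "ay": 0, "az": 0, "hand": -1}
    - {"x": -0.03, "y": 0, "z": 0, "ax": 0, "ay": 0, "az": 0, "hand": -1}
    - {"x": -0.045, "y": 0, "z": 0, "ax": 0, "ay": 0, "az": 0, "hand": -1}
    - {"x": -0.06, "y": 0, "z": 0, "ax": 0, "ay": 0, "az": 0, "hand": -1}
    - {"x": -0.068, "y": 0, "z": 0, "ax": 0, "ay": 0, "az": 0, "hand": -1}

```text
time_s: 10.02
eef_pos: [428.2, -147.9, 62.4]
ee_rot: [0.501, 0.501, 0.499, -0.499]
force: [8.7, 9.8, -1.2]
grip_width: 0.106
```

Emit:
carry_out:
  targets:
    - {"x": -0.004, "y": 0, "z": 0, "ax": 0, "ay": 0, "az": 0, "hand": -1}
    - {"x": -0.007, "y": 0, "z": 0, "ax": 0, "ay": 0, "az": 0, "hand": -1}
    - {"x": -0.007, "y": 0, "z": 0, "ax": 0, "ay": 0, "az": 0, "hand": -1}

```text
time_s: 10.4
eef_pos: [422.7, -147.9, 62.4]
ee_rot: [0.502, 0.502, 0.498, -0.498]
force: [17.3, 11.5, -6.4]
grip_width: 0.106
```

Emit:
carry_out:
  targets:
    - {"x": 0.004, "y": 0, "z": 0, "ax": 0, "ay": 0, "az": 0, "hand": -1}
    - {"x": 0.009, "y": 0, "z": 0, "ax": 0, "ay": 0, "az": 0, "hand": -1}
    - {"x": 0.009, "y": 0, "z": 0, "ax": 0, "ay": 0, "az": 0, "hand": -1}

```text
time_s: 10.78
eef_pos: [430.4, -147.9, 62.3]
ee_rot: [0.501, 0.501, 0.499, -0.499]
force: [5.8, 7.5, 1.2]
grip_width: 0.112
```

Emit:
carry_out:
  targets:
    - {"x": 0, "y": 0, "z": 0, "ax": 0, "ay": 0, "az": 0, "hand": -0.1}
    - {"x": 0, "y": 0, "z": 0, "ax": 0, "ay": 0, "az": 0, "hand": -0.1}
    - {"x": 0, "y": 0, "z": 0, "ax": 0, "ay": 0, "az": 0, "hand": -0.1}
    - {"x": 0, "y": 0, "z": 0.06, "ax": 0, "ay": 0, "az": 0, "hand": -0.1}
    - {"x": 0, "y": 0, "z": 0.12, "ax": 0, "ay": 0, "az": 0, "hand": -0.1}

```text
time_s: 11.4
eef_pos: [428.7, -148.6, 182.8]
ee_rot: [0.5, 0.5, 0.501, -0.5]
force: [1.2, -1.0, -0.4]
grip_width: 0.448
```

Emit:
carry_out:
  targets:
    - {"x": 0.02, "y": 0.05, "z": 0.06, "ax": 0, "ay": 0, "az": 0, "hand": 0.5}
    - {"x": 0.03, "y": 0.11, "z": 0.12, "ax": 0, "ay": 0, "az": 0, "hand": 1}
    - {"x": 0.03, "y": 0.17, "z": 0.15, "ax": 0, "ay": 0, "az": 0, "hand": 1}
    - {"x": 0.03, "y": 0.18, "z": 0.15, "ax": 0, "ay": 0, "az": 0, "hand": 1}
    - {"x": 0.03, "y": 0.18, "z": 0.15, "ax": 0, "ay": 0, "az": 0, "hand": 1}

```text
time_s: 12.02
eef_pos: [459.3, 33.5, 333.1]
ee_rot: [0.502, 0.5, 0.5, -0.498]
force: [-0.7, -0.0, 0.0]
grip_width: 0.997
```

```bash
python3 - <<'E'
from h import *
np.set_printoptions(precision=2,suppress=True)
s=ctrl.sense();i=viewer.camera_info("wrist");im=viewer.capture("wrist");np.save("w5.npy",i);cv2.imwrite("pics/w5.png",im)
print(s["eef_pos"],rot(s)[:,1],s["joints"],s["grip_width"],s["force"])
for X in [(431,-148,82),(477,-148,90),(628-76-76.5,-148,90)]: print(proj("wrist",X,i))
E
```

```text
[459.35  33.48 333.12] [1. 0. 0.] [-0.18  0.11  1.49  0.    1.54 -0.19] 0.9972148549910049 [-0.71 -0.04  0.02]
[304.95 337.99]
[340.57 341.66]
[339.4  341.66]
```

View pics/w5.png

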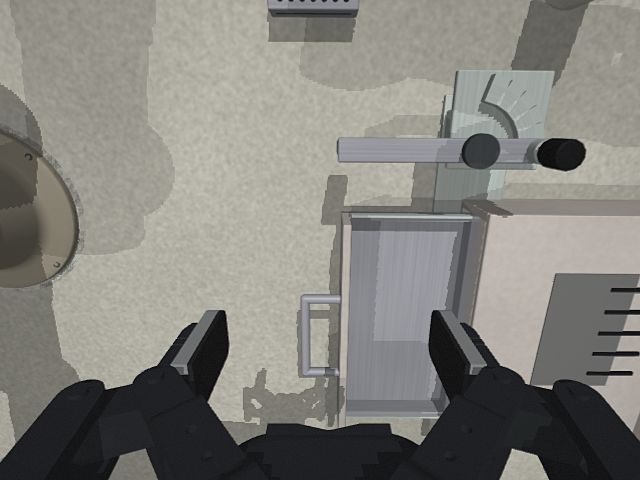

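The handle is at (305,335) as predicted, so the drawer is locked at about 152 mm. The interior spans about columns 350 to 465, and the lock arm at rows 137 to 162 is clear of it. Measuring the interior and moving to look at the cassettes.

Emit:
carry_out:
  targets:
    - {"x": -0.015, "y": 0.16, "z": 0, "ax": 0, "ay": 0, "az": -0.785, "hand": 1}
    - {"x": -0.015, "y": 0.16, "z": 0, "ax": 0, "ay": 0, "az": -0.785, "hand": 1}
    - {"x": -0.015, "y": 0.16, "z": 0, "ax": 0, "ay": 0, "az": -0.785, "hand": 1}
    - {"x": -0.015, "y": 0.16, "z": 0, "ax": 0, "ay": 0, "az": -0.785, "hand": 1}
    - {"x": -0.015, "y": 0.16, "z": 0, "ax": 0, "ay": 0, "az": -0.785, "hand": 1}

```text
time_s: 12.7
eef_pos: [444.1, 190.9, 330.2]
ee_rot: [-0.269, -0.653, -0.27, 0.654]
force: [1.4, -0.5, 0.7]
grip_width: 0.995
```

Emit:
carry_out:
  targets:
    - {"x": -0.015, "y": 0.157, "z": 0, "ax": 0, "ay": 0, "az": -0.786, "hand": 1}
    - {"x": -0.015, "y": 0.157, "z": 0, "ax": 0, "ay": 0, "az": -0.786, "hand": 1}
    - {"x": -0.015, "y": 0.157, "z": 0, "ax": 0, "ay": 0, "az": -0.786, "hand": 1}
    - {"x": -0.015, "y": 0.157, "z": 0, "ax": 0, "ay": 0, "az": -0.786, "hand": 1}
    - {"x": -0.015, "y": 0.157, "z": 0, "ax": 0, "ay": 0, "az": -0.786, "hand": 1}

```text
time_s: 13.32
eef_pos: [429.6, 347.6, 329.9]
ee_rot: [0.001, -0.706, 0.002, 0.708]
force: [-0.5, 0.8, 0.1]
grip_width: 0.997
```

```bash
python3 - <<'E'
from h import *
np.set_printoptions(precision=2,suppress=True)
i5=np.load("w5.npy",allow_pickle=True).item()
print("panel outer",plane("wrist",(342,330),90,i5),"panel inner top",plane("wrist",(350,330),90,i5),"rear wall",plane("wrist",(466,330),50,i5),plane("wrist",(475,216),50,i5), "left wall",plane("wrist",(410,217),50,i5),"handle",plane("wrist",(305,335),82,i5))
s=ctrl.sense();i=viewer.camera_info("wrist");im=viewer.capture("wrist");np.save("w6.npy",i);cv2.imwrite("pics/w6.png",im)
print(s["eef_pos"],rot(s)[:,1],s["joints"],s["grip_width"],s["force"])
E
```

```text
panel outer [ 478.54 -130.84   90.  ] panel inner top [ 488.64 -130.81   90.  ] rear wall [ 653.69 -155.91   50.  ] [643.78   7.75  50.  ] left wall [562.71   6.16  50.  ] handle [ 431.14 -143.5    82.  ]
[429.65 347.59 329.93] [-0. -1.  0.] [ 0.47  0.33  1.22 -0.    1.59  2.04] 0.9970944731178538 [-0.5   0.81  0.06]
```

View pics/w6.png

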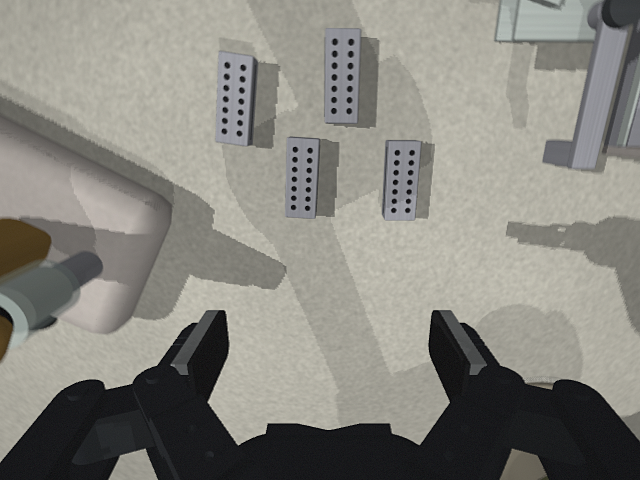

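Four cassettes are at about (302,178), (402,180), (342,75) and (236,98), with their long axes nearly along world x. I'll segment them.

```bash
cat >> h.py <<'E'
def cass(im,i,show=True,z=30):
    f=im.astype(int); m=((f[...,0]-f[...,2]>4)&(f.max(2)>110)).astype(np.uint8)*255
    m=cv2.morphologyEx(m,cv2.MORPH_CLOSE,np.ones((9,9)));m=cv2.morphologyEx(m,cv2.MORPH_OPEN,np.ones((7,7)))
    out=[]
    for c in cv2.findContours(m,cv2.RETR_EXTERNAL,cv2.CHAIN_APPROX_NONE)[0]:
        r=cv2.minAreaRect(c); L,W=max(r[1]),min(r[1])
        if not(cv2.contourArea(c)>1200 and 1.8<L/W<3.5): continue
        q=np.array([plane("wrist",p,z,i)[:2] for p in cv2.boxPoints(r)])
        e=max([q[1]-q[0],q[2]-q[1]],key=np.linalg.norm); w=min([q[1]-q[0],q[2]-q[1]],key=np.linalg.norm)
        a=np.degrees(np.arctan2(e[1],e[0])); a=(a+90)%180-90
        out.append((q.mean(0),a))
        if show: print("px",np.round(r[0]),"c",np.round(q.mean(0),1),"LW %.0f %.0f ang %.1f deg %.3f rad"%(np.linalg.norm(e),np.linalg.norm(w),a,np.radians(a)))
    return out
def look(name):
    s=ctrl.sense();i=viewer.camera_info("wrist");im=viewer.capture("wrist");cv2.imwrite(f"pics/{name}.png",im)
    R=rot(s);print("tcp",np.round(s["eef_pos"],1),"jaw deg %.1f"%np.degrees(np.arctan2(R[1,1],R[0,1])),"j6 %.2f"%s["joints"][5],"t",s["time_s"],"w %.2f"%s["grip_width"]); return cass(im,i)
E
python3 - <<'E'
from h import *
im=cv2.imread("pics/w6.png");print(im[75,328],im[20,100],im[300,300])
cass(im,np.load("w6.npy",allow_pickle=True).item())
E
```

```text
[147 141 140] [157 167 170] [150 161 162]
px [402. 180.] c [442.9 255.1] LW 99 40 ang 0.2 deg 0.004 rad
px [301. 178.] c [446.5 381.1] LW 99 38 ang -4.5 deg -0.079 rad
px [233.  98.] c [538.8 458.3] LW 100 38 ang -9.9 deg -0.173 rad
px [342.  75.] c [562.8 331. ] LW 98 37 ang 1.4 deg 0.024 rad
px [598. 100.] c [532.9  32.6] LW 150 67 ang -16.0 deg -0.279 rad
```

Emit:
carry_out:
  targets:
    - {"x": 0.013, "y": -0.093, "z": -0.06, "ax": 0, "ay": 0, "az": 0, "hand": 1}
    - {"x": 0.013, "y": -0.093, "z": -0.12, "ax": 0, "ay": 0, "az": 0, "hand": 1}
    - {"x": 0.013, "y": -0.093, "z": -0.18, "ax": 0, "ay": 0, "az": 0, "hand": 1}
    - {"x": 0.013, "y": -0.093, "z": -0.24, "ax": 0, "ay": 0, "az": 0, "hand": 1}
    - {"x": 0.013, "y": -0.093, "z": -0.25, "ax": 0, "ay": 0, "az": 0, "hand": 1}

```text
time_s: 14.0
eef_pos: [441.0, 253.4, 78.0]
ee_rot: [-0.001, -0.706, 0.0, 0.709]
force: [0.4, 0.1, 0.1]
grip_width: 1.0
```

Emit:
carry_out:
  targets:
    - {"x": 0, "y": 0, "z": -0.04, "ax": 0, "ay": 0, "az": 0, "hand": 1}
    - {"x": 0, "y": 0, "z": -0.07, "ax": 0, "ay": 0, "az": 0, "hand": 1}
    - {"x": 0, "y": 0, "z": -0.075, "ax": 0, "ay": 0, "az": 0, "hand": 1}
    - {"x": 0, "y": 0, "z": -0.075, "ax": 0, "ay": 0, "az": 0, "hand": 0}
    - {"x": 0, "y": 0, "z": -0.075, "ax": 0, "ay": 0, "az": 0, "hand": -0.5}
  grip_force: 70

```text
time_s: 14.62
eef_pos: [442.9, 255.4, 7.5]
ee_rot: [0.0, 0.708, 0.001, -0.706]
force: [0.6, 0.6, 0.2]
grip_width: 0.604
```

Emit:
carry_out:
  targets:
    - {"x": 0, "y": 0, "z": 0, "ax": 0, "ay": 0, "az": 0, "hand": -1}
    - {"x": 0, "y": 0, "z": 0, "ax": 0, "ay": 0, "az": 0, "hand": -1}
    - {"x": 0, "y": 0, "z": 0.02, "ax": 0, "ay": 0, "az": 0, "hand": -1}
    - {"x": 0, "y": 0, "z": 0.06, "ax": 0, "ay": 0, "az": 0, "hand": -1}
    - {"x": 0, "y": 0, "z": 0.12, "ax": 0, "ay": 0, "az": 0, "hand": -1}

```text
time_s: 15.25
eef_pos: [441.2, 255.1, 127.0]
ee_rot: [-0.001, -0.706, -0.0, 0.708]
force: [1.6, -0.2, -1.1]
grip_width: 0.452
```

Emit:
carry_out:
  targets:
    - {"x": 0, "y": 0, "z": 0.06, "ax": 0, "ay": 0, "az": 0, "hand": -1}
    - {"x": 0.03, "y": -0.05, "z": 0.08, "ax": 0, "ay": 0, "az": 0, "hand": -1}
    - {"x": 0.05, "y": -0.1, "z": 0.08, "ax": 0, "ay": 0, "az": 0, "hand": -1}
    - {"x": 0.07, "y": -0.15, "z": 0.08, "ax": 0, "ay": 0, "az": 0, "hand": -1}
    - {"x": 0.09, "y": -0.2, "z": 0.08, "ax": 0, "ay": 0, "az": 0, "hand": -1}

```text
time_s: 15.88
eef_pos: [532.3, 53.7, 206.8]
ee_rot: [0.0, 0.707, 0.0, -0.707]
force: [0.6, 0.4, -1.9]
grip_width: 0.452
```

Emit:
carry_out:
  targets:
    - {"x": 0.02, "y": -0.06, "z": 0, "ax": 0, "ay": 0, "az": 0, "hand": -1}
    - {"x": 0.032, "y": -0.12, "z": 0, "ax": 0, "ay": 0, "az": 0, "hand": -1}
    - {"x": 0.032, "y": -0.18, "z": 0, "ax": 0, "ay": 0, "az": 0, "hand": -1}
    - {"x": 0.032, "y": -0.24, "z": 0, "ax": 0, "ay": 0, "az": 0, "hand": -1}
    - {"x": 0.032, "y": -0.3, "z": 0, "ax": 0, "ay": 0, "az": 0, "hand": -1}

```text
time_s: 16.5
eef_pos: [563.7, -246.4, 206.7]
ee_rot: [0.0, 0.707, 0.0, -0.707]
force: [1.4, -0.1, -1.0]
grip_width: 0.455
```

Emit:
carry_out:
  targets:
    - {"x": 0, "y": -0.004, "z": -0.05, "ax": 0, "ay": 0, "az": 0, "hand": -1}
    - {"x": 0, "y": -0.004, "z": -0.1, "ax": 0, "ay": 0, "az": 0, "hand": -1}
    - {"x": 0, "y": -0.004, "z": -0.1, "ax": 0, "ay": 0, "az": 0, "hand": -1}

```text
time_s: 16.88
eef_pos: [562.4, -247.6, 103.4]
ee_rot: [0.001, -0.705, -0.002, 0.709]
force: [0.6, 0.3, -0.1]
grip_width: 0.45
```

```bash
python3 - <<'E'
from h import *
look("w7")
E
```

```text
tcp [ 562.4 -247.6  103.4] jaw deg -90.0 j6 0.96 t 16.875 w 0.45
```

View pics/w7.png

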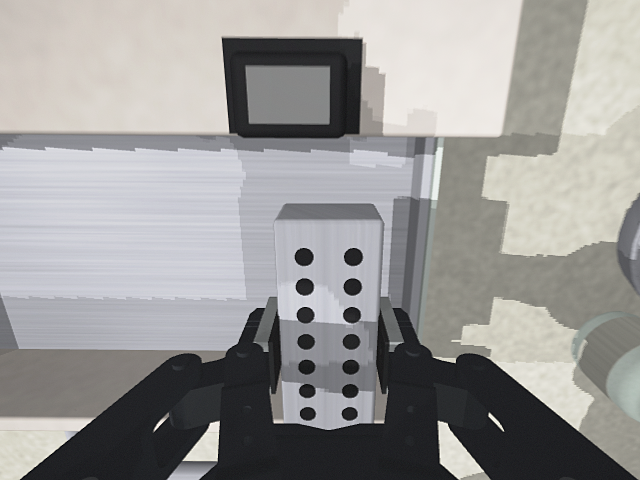

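The held cassette is level over the drawer, with the floor visible and its right wall at about column 412. The front panel's bottom edge is at row 348. The pad is at (290,95).

```bash
python3 - <<'E'
from h import *
np.set_printoptions(precision=1,suppress=True)
i=viewer.camera_info("wrist")
print("floor right",plane("wrist",(412,250),26,i),"floor front",plane("wrist",(120,348),26,i),"panel top in/out",plane("wrist",(120,417),90,i),plane("wrist",(120,430),90,i),"roof edge",plane("wrist",(180,134),95,i))
print("pad",plane("wrist",(288,95),115,i)); print("box far edge",plane("wrist",(328,220),132,i),plane("wrist",(278,220),132,i),plane("wrist",(381,220),132,i))
E
```

```text
floor right [ 565.5 -304.8   26. ] floor front [487.6 -93.   26. ] panel top in/out [ 486.5 -128.8   90. ] [ 476.9 -127.    90. ] roof edge [ 642.1 -186.2   95. ]
pad [ 655.8 -234.2  115. ]
box far edge [ 614.7 -248.4  132. ] [ 614.7 -231.1  132. ] [ 614.8 -266.6  132. ]
```

Emit:
carry_out:
  targets:
    - {"x": 0, "y": 0, "z": -0.03, "ax": 0, "ay": 0, "az": 0, "hand": -1}
    - {"x": 0, "y": 0, "z": -0.055, "ax": 0, "ay": 0, "az": 0, "hand": -1}
    - {"x": 0, "y": 0, "z": -0.066, "ax": 0, "ay": 0, "az": 0, "hand": -1}
    - {"x": 0, "y": 0, "z": -0.07, "ax": 0, "ay": 0, "az": 0, "hand": -1}
    - {"x": 0, "y": 0, "z": -0.07, "ax": 0, "ay": 0, "az": 0, "hand": -1}

```text
time_s: 17.55
eef_pos: [564.7, -249.0, 37.6]
ee_rot: [0.001, 0.708, -0.0, -0.707]
force: [-0.1, 0.5, -2.1]
grip_width: 0.45
```

Emit:
carry_out:
  targets:
    - {"x": 0, "y": 0, "z": 0, "ax": 0, "ay": 0, "az": 0, "hand": 0.1}
    - {"x": 0, "y": 0, "z": 0, "ax": 0, "ay": 0, "az": 0, "hand": 0.3}
    - {"x": 0, "y": 0, "z": 0, "ax": 0, "ay": 0, "az": 0, "hand": 0.3}
    - {"x": 0, "y": 0, "z": 0.05, "ax": 0, "ay": 0, "az": 0, "hand": 0.3}
    - {"x": 0, "y": 0, "z": 0.11, "ax": 0, "ay": 0, "az": 0, "hand": 0.3}

```text
time_s: 18.18
eef_pos: [563.6, -248.4, 147.0]
ee_rot: [0.0, -0.706, -0.001, 0.708]
force: [-0.5, -0.5, 0.8]
grip_width: 0.649
```

Emit:
carry_out:
  targets:
    - {"x": 0, "y": 0, "z": 0.06, "ax": 0, "ay": 0, "az": 0, "hand": 1}
    - {"x": -0.02, "y": 0.06, "z": 0.1, "ax": 0, "ay": 0, "az": 0, "hand": 1}
    - {"x": -0.04, "y": 0.12, "z": 0.15, "ax": 0, "ay": 0, "az": 0, "hand": 1}
    - {"x": -0.06, "y": 0.18, "z": 0.19, "ax": 0, "ay": 0, "az": 0, "hand": 1}
    - {"x": -0.08, "y": 0.24, "z": 0.19, "ax": 0, "ay": 0, "az": 0, "hand": 1}

```text
time_s: 18.8
eef_pos: [495.7, -43.4, 329.3]
ee_rot: [0.0, 0.708, -0.0, -0.706]
force: [1.3, 0.2, 0.3]
grip_width: 1.0
```

Emit:
carry_out:
  targets:
    - {"x": -0.01, "y": 0.06, "z": 0, "ax": 0, "ay": 0, "az": 0, "hand": 1}
    - {"x": -0.02, "y": 0.12, "z": 0, "ax": 0, "ay": 0, "az": 0, "hand": 1}
    - {"x": -0.03, "y": 0.18, "z": 0, "ax": 0, "ay": 0, "az": 0, "hand": 1}
    - {"x": -0.04, "y": 0.24, "z": 0, "ax": 0, "ay": 0, "az": 0, "hand": 1}
    - {"x": -0.05, "y": 0.3, "z": 0, "ax": 0, "ay": 0, "az": 0, "hand": 1}

```text
time_s: 19.42
eef_pos: [445.4, 257.3, 327.5]
ee_rot: [0.0, 0.707, 0.0, -0.707]
force: [2.0, -1.0, -0.4]
grip_width: 0.997
```

Emit:
carry_out:
  targets:
    - {"x": 0, "y": 0.05, "z": 0, "ax": 0, "ay": 0, "az": 0, "hand": 1}
    - {"x": 0, "y": 0.05, "z": 0, "ax": 0, "ay": 0, "az": 0, "hand": 1}

```text
time_s: 19.68
eef_pos: [445.3, 307.9, 326.8]
ee_rot: [-0.002, -0.707, -0.002, 0.707]
force: [1.3, -1.4, 0.5]
grip_width: 0.998
```

```bash
python3 - <<'E'
from h import *
look("w8")
E
```

```text
tcp [445.3 307.9 326.8] jaw deg -89.7 j6 1.95 t 19.675 w 1.00
px [271. 190.] c [447. 380.] LW 99 36 ang -1.9 deg -0.034 rad
px [201. 112.] c [538.4 458.3] LW 100 38 ang -9.7 deg -0.169 rad
px [308.  90.] c [562.8 331.9] LW 98 38 ang 0.1 deg 0.002 rad
px [618.  92.] c [559.6 -25.9] LW 150 47 ang 16.0 deg 0.279 rad
```

Emit:
carry_out:
  targets:
    - {"x": 0.0015, "y": 0.072, "z": -0.06, "ax": 0, "ay": 0, "az": -0.055, "hand": 1}
    - {"x": 0.0015, "y": 0.072, "z": -0.12, "ax": 0, "ay": 0, "az": -0.055, "hand": 1}
    - {"x": 0.0015, "y": 0.072, "z": -0.18, "ax": 0, "ay": 0, "az": -0.055, "hand": 1}
    - {"x": 0.0015, "y": 0.072, "z": -0.24, "ax": 0, "ay": 0, "az": -0.055, "hand": 1}
    - {"x": 0.0015, "y": 0.072, "z": -0.25, "ax": 0, "ay": 0, "az": -0.055, "hand": 1}

```text
time_s: 20.35
eef_pos: [446.7, 375.3, 73.9]
ee_rot: [0.019, -0.705, 0.021, 0.708]
force: [0.7, -0.2, 0.9]
grip_width: 1.003
```

Emit:
carry_out:
  targets:
    - {"x": 0, "y": 0, "z": -0.04, "ax": 0, "ay": 0, "az": 0, "hand": 1}
    - {"x": 0, "y": 0, "z": -0.07, "ax": 0, "ay": 0, "az": 0, "hand": 1}
    - {"x": 0, "y": 0, "z": -0.073, "ax": 0, "ay": 0, "az": 0, "hand": 1}
    - {"x": 0, "y": 0, "z": -0.073, "ax": 0, "ay": 0, "az": 0, "hand": 0}
    - {"x": 0, "y": 0, "z": -0.073, "ax": 0, "ay": 0, "az": 0, "hand": -0.5}

```text
time_s: 20.98
eef_pos: [448.5, 377.5, 5.8]
ee_rot: [-0.02, 0.708, -0.019, -0.706]
force: [-0.5, 0.7, -0.5]
grip_width: 0.601
```

Emit:
carry_out:
  targets:
    - {"x": 0, "y": 0, "z": 0, "ax": 0, "ay": 0, "az": 0, "hand": -1}
    - {"x": 0, "y": 0, "z": 0, "ax": 0, "ay": 0, "az": 0, "hand": -1}
    - {"x": 0, "y": 0, "z": 0.02, "ax": 0, "ay": 0, "az": 0, "hand": -1}
    - {"x": 0, "y": 0, "z": 0.06, "ax": 0, "ay": 0, "az": 0, "hand": -1}
    - {"x": 0, "y": 0, "z": 0.12, "ax": 0, "ay": 0, "az": 0, "hand": -1}

```text
time_s: 21.6
eef_pos: [446.7, 376.9, 124.6]
ee_rot: [0.019, -0.706, 0.02, 0.708]
force: [1.6, 0.4, -1.8]
grip_width: 0.451
```

Emit:
carry_out:
  targets:
    - {"x": 0, "y": 0, "z": 0.06, "ax": 0, "ay": 0, "az": 0.055, "hand": -1}
    - {"x": 0.02, "y": -0.055, "z": 0.08, "ax": 0, "ay": 0, "az": 0.055, "hand": -1}
    - {"x": 0.04, "y": -0.11, "z": 0.08, "ax": 0, "ay": 0, "az": 0.055, "hand": -1}
    - {"x": 0.05, "y": -0.17, "z": 0.08, "ax": 0, "ay": 0, "az": 0.055, "hand": -1}
    - {"x": 0.06, "y": -0.23, "z": 0.08, "ax": 0, "ay": 0, "az": 0.055, "hand": -1}

```text
time_s: 22.22
eef_pos: [507.5, 145.5, 204.6]
ee_rot: [0.0, 0.707, 0.0, -0.707]
force: [-0.1, -0.4, -1.8]
grip_width: 0.454
```

Emit:
carry_out:
  targets:
    - {"x": 0.015, "y": -0.06, "z": 0, "ax": 0, "ay": 0, "az": 0, "hand": -1}
    - {"x": 0.03, "y": -0.12, "z": 0, "ax": 0, "ay": 0, "az": 0, "hand": -1}
    - {"x": 0.045, "y": -0.18, "z": 0, "ax": 0, "ay": 0, "az": 0, "hand": -1}
    - {"x": 0.057, "y": -0.24, "z": 0, "ax": 0, "ay": 0, "az": 0, "hand": -1}
    - {"x": 0.057, "y": -0.3, "z": 0, "ax": 0, "ay": 0, "az": 0, "hand": -1}

```text
time_s: 22.85
eef_pos: [564.6, -154.6, 204.3]
ee_rot: [0.0, 0.707, 0.0, -0.707]
force: [1.3, 0.8, -1.6]
grip_width: 0.454
```

Emit:
carry_out:
  targets:
    - {"x": 0, "y": -0.028, "z": 0, "ax": 0, "ay": 0, "az": 0, "hand": -1}
    - {"x": 0, "y": -0.028, "z": -0.05, "ax": 0, "ay": 0, "az": 0, "hand": -1}
    - {"x": 0, "y": -0.028, "z": -0.1, "ax": 0, "ay": 0, "az": 0, "hand": -1}
    - {"x": 0, "y": -0.028, "z": -0.1, "ax": 0, "ay": 0, "az": 0, "hand": -1}

```text
time_s: 23.35
eef_pos: [562.8, -179.7, 101.5]
ee_rot: [0.001, -0.705, -0.001, 0.709]
force: [0.3, -0.1, -1.4]
grip_width: 0.454
```

```bash
python3 - <<'E'
from h import *
look("w9")
E
```

```text
tcp [ 562.8 -179.7  101.5] jaw deg -90.0 j6 1.06 t 23.35 w 0.45
px [294. 283.] c [ 527.7 -155.3] LW 313 229 ang 89.7 deg 1.565 rad
```

View pics/w9.png

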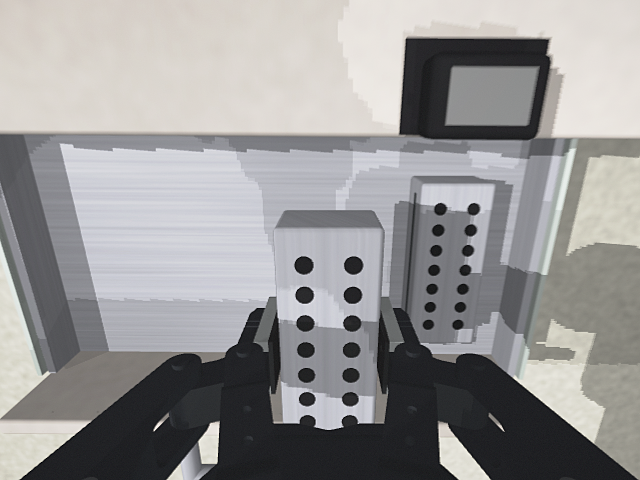

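The first cassette lies flat at about (450,260), and slot 2 is free. Placing the second one.

Emit:
carry_out:
  targets:
    - {"x": 0, "y": 0, "z": -0.03, "ax": 0, "ay": 0, "az": 0, "hand": -1}
    - {"x": 0, "y": 0, "z": -0.055, "ax": 0, "ay": 0, "az": 0, "hand": -1}
    - {"x": 0, "y": 0, "z": -0.066, "ax": 0, "ay": 0, "az": 0, "hand": -1}
    - {"x": 0, "y": 0, "z": -0.071, "ax": 0, "ay": 0, "az": 0, "hand": -1}
    - {"x": 0, "y": 0, "z": -0.071, "ax": 0, "ay": 0, "az": 0, "hand": -1}

```text
time_s: 24.02
eef_pos: [565.2, -180.9, 34.3]
ee_rot: [0.001, 0.708, 0.0, -0.707]
force: [0.2, 0.2, -1.6]
grip_width: 0.456
```

Emit:
carry_out:
  targets:
    - {"x": 0, "y": 0, "z": 0, "ax": 0, "ay": 0, "az": 0, "hand": 0.1}
    - {"x": 0, "y": 0, "z": 0, "ax": 0, "ay": 0, "az": 0, "hand": 0.3}
    - {"x": 0, "y": 0, "z": 0, "ax": 0, "ay": 0, "az": 0, "hand": 0.3}
    - {"x": 0, "y": 0, "z": 0.05, "ax": 0, "ay": 0, "az": 0, "hand": 0.3}
    - {"x": 0, "y": 0, "z": 0.11, "ax": 0, "ay": 0, "az": 0, "hand": 0.3}

```text
time_s: 24.65
eef_pos: [564.1, -180.4, 143.9]
ee_rot: [0.0, -0.706, -0.001, 0.708]
force: [1.4, -0.5, 0.3]
grip_width: 0.649
```

Emit:
carry_out:
  targets:
    - {"x": 0, "y": 0, "z": 0.06, "ax": 0, "ay": 0, "az": 0, "hand": 1}
    - {"x": -0.02, "y": 0.06, "z": 0.1, "ax": 0, "ay": 0, "az": 0, "hand": 1}
    - {"x": -0.04, "y": 0.12, "z": 0.15, "ax": 0, "ay": 0, "az": 0, "hand": 1}
    - {"x": -0.06, "y": 0.18, "z": 0.19, "ax": 0, "ay": 0, "az": 0, "hand": 1}
    - {"x": -0.08, "y": 0.24, "z": 0.19, "ax": 0, "ay": 0, "az": 0, "hand": 1}

```text
time_s: 25.28
eef_pos: [496.2, 24.7, 326.2]
ee_rot: [0.0, 0.708, -0.0, -0.706]
force: [0.3, 0.0, 0.4]
grip_width: 1.001
```

Emit:
carry_out:
  targets:
    - {"x": 0, "y": 0.06, "z": 0, "ax": 0, "ay": 0, "az": 0, "hand": 1}
    - {"x": 0, "y": 0.12, "z": 0, "ax": 0, "ay": 0, "az": 0, "hand": 1}
    - {"x": 0, "y": 0.18, "z": 0, "ax": 0, "ay": 0, "az": 0, "hand": 1}
    - {"x": 0, "y": 0.24, "z": 0, "ax": 0, "ay": 0, "az": 0, "hand": 1}
    - {"x": 0, "y": 0.25, "z": 0, "ax": 0, "ay": 0, "az": 0, "hand": 1}

```text
time_s: 25.9
eef_pos: [495.8, 276.4, 323.7]
ee_rot: [-0.002, -0.707, -0.002, 0.707]
force: [0.6, -0.6, 0.4]
grip_width: 0.999
```

```bash
python3 - <<'E'
from h import *
look("w10")
E
```

```text
tcp [495.8 276.4 323.7] jaw deg -89.7 j6 1.87 t 25.9 w 1.00
px [178. 156.] c [538.8 458.2] LW 100 36 ang -6.7 deg -0.116 rad
px [281. 136.] c [562.5 332.7] LW 98 37 ang -0.5 deg -0.009 rad
```

Emit:
carry_out:
  targets:
    - {"x": 0.067, "y": 0.056, "z": -0.06, "ax": 0, "ay": 0, "az": 0.005, "hand": 1}
    - {"x": 0.067, "y": 0.056, "z": -0.12, "ax": 0, "ay": 0, "az": 0.005, "hand": 1}
    - {"x": 0.067, "y": 0.056, "z": -0.18, "ax": 0, "ay": 0, "az": 0.005, "hand": 1}
    - {"x": 0.067, "y": 0.056, "z": -0.24, "ax": 0, "ay": 0, "az": 0.005, "hand": 1}
    - {"x": 0.067, "y": 0.056, "z": -0.25, "ax": 0, "ay": 0, "az": 0.005, "hand": 1}

```text
time_s: 26.58
eef_pos: [562.9, 327.3, 70.7]
ee_rot: [-0.002, -0.706, -0.001, 0.709]
force: [-0.2, 0.6, 0.9]
grip_width: 1.002
```

Emit:
carry_out:
  targets:
    - {"x": 0, "y": 0, "z": -0.04, "ax": 0, "ay": 0, "az": 0, "hand": 1}
    - {"x": 0, "y": 0, "z": -0.066, "ax": 0, "ay": 0, "az": 0, "hand": 1}
    - {"x": 0, "y": 0, "z": -0.07, "ax": 0, "ay": 0, "az": 0, "hand": 1}
    - {"x": 0, "y": 0, "z": -0.07, "ax": 0, "ay": 0, "az": 0, "hand": 0}
    - {"x": 0, "y": 0, "z": -0.07, "ax": 0, "ay": 0, "az": 0, "hand": -0.5}

```text
time_s: 27.2
eef_pos: [564.4, 329.4, 5.6]
ee_rot: [0.002, 0.708, 0.002, -0.706]
force: [0.1, -0.1, -0.7]
grip_width: 0.605
```

Emit:
carry_out:
  targets:
    - {"x": 0, "y": 0, "z": 0, "ax": 0, "ay": 0, "az": 0, "hand": -1}
    - {"x": 0, "y": 0, "z": 0, "ax": 0, "ay": 0, "az": 0, "hand": -1}
    - {"x": 0, "y": 0, "z": 0.02, "ax": 0, "ay": 0, "az": 0, "hand": -1}
    - {"x": 0, "y": 0, "z": 0.06, "ax": 0, "ay": 0, "az": 0, "hand": -1}
    - {"x": 0, "y": 0, "z": 0.12, "ax": 0, "ay": 0, "az": 0, "hand": -1}

```text
time_s: 27.82
eef_pos: [562.7, 329.1, 125.1]
ee_rot: [-0.002, -0.706, -0.002, 0.708]
force: [1.0, 0.6, -1.4]
grip_width: 0.456
```

Emit:
carry_out:
  targets:
    - {"x": 0, "y": 0, "z": 0.06, "ax": 0, "ay": 0, "az": 0, "hand": -1}
    - {"x": 0, "y": 0, "z": 0.1, "ax": 0, "ay": 0, "az": 0, "hand": -1}
    - {"x": 0, "y": -0.06, "z": 0.1, "ax": 0, "ay": 0, "az": 0, "hand": -1}
    - {"x": 0, "y": -0.12, "z": 0.1, "ax": 0, "ay": 0, "az": 0, "hand": -1}
    - {"x": 0, "y": -0.18, "z": 0.1, "ax": 0, "ay": 0, "az": 0, "hand": -1}

```text
time_s: 28.45
eef_pos: [563.0, 147.7, 225.3]
ee_rot: [0.002, 0.708, 0.002, -0.707]
force: [0.0, -0.3, -0.8]
grip_width: 0.454
```

Emit:
carry_out:
  targets:
    - {"x": 0, "y": -0.06, "z": 0, "ax": 0, "ay": 0, "az": 0, "hand": -1}
    - {"x": 0, "y": -0.12, "z": 0, "ax": 0, "ay": 0, "az": 0, "hand": -1}
    - {"x": 0, "y": -0.18, "z": 0, "ax": 0, "ay": 0, "az": 0, "hand": -1}
    - {"x": 0, "y": -0.24, "z": 0, "ax": 0, "ay": 0, "az": 0, "hand": -1}
    - {"x": 0, "y": -0.265, "z": 0, "ax": 0, "ay": 0, "az": 0, "hand": -1}

```text
time_s: 29.08
eef_pos: [563.0, -118.5, 225.2]
ee_rot: [0.001, 0.707, 0.001, -0.707]
force: [0.0, 0.5, -1.7]
grip_width: 0.456
```

Emit:
carry_out:
  targets:
    - {"x": 0.001, "y": 0.005, "z": -0.06, "ax": 0, "ay": 0, "az": 0, "hand": -1}
    - {"x": 0.001, "y": 0.005, "z": -0.12, "ax": 0, "ay": 0, "az": 0, "hand": -1}
    - {"x": 0.001, "y": 0.005, "z": -0.16, "ax": 0, "ay": 0, "az": 0, "hand": -1}
    - {"x": 0.001, "y": 0.005, "z": -0.18, "ax": 0, "ay": 0, "az": 0, "hand": -1}
    - {"x": 0.001, "y": 0.005, "z": -0.188, "ax": 0, "ay": 0, "az": 0, "hand": -1}

```text
time_s: 29.7
eef_pos: [564.4, -110.5, 36.0]
ee_rot: [-0.002, -0.707, -0.002, 0.707]
force: [-0.2, -0.4, -1.2]
grip_width: 0.451
```

Emit:
carry_out:
  targets:
    - {"x": 0, "y": 0, "z": -0.004, "ax": 0, "ay": 0, "az": 0, "hand": -1}
    - {"x": 0, "y": 0, "z": -0.004, "ax": 0, "ay": 0, "az": 0, "hand": -1}

```text
time_s: 29.95
eef_pos: [564.9, -110.7, 32.9]
ee_rot: [0.002, 0.707, 0.002, -0.707]
force: [-0.6, -0.4, -1.5]
grip_width: 0.455
```

Emit:
carry_out:
  targets:
    - {"x": 0, "y": 0, "z": 0, "ax": 0, "ay": 0, "az": 0, "hand": 0.1}
    - {"x": 0, "y": 0, "z": 0, "ax": 0, "ay": 0, "az": 0, "hand": 0.3}
    - {"x": 0, "y": 0, "z": 0, "ax": 0, "ay": 0, "az": 0, "hand": 0.3}
    - {"x": 0, "y": 0, "z": 0.05, "ax": 0, "ay": 0, "az": 0, "hand": 0.3}
    - {"x": 0, "y": 0, "z": 0.11, "ax": 0, "ay": 0, "az": 0, "hand": 0.3}

```text
time_s: 30.58
eef_pos: [564.0, -110.4, 142.8]
ee_rot: [-0.002, -0.706, -0.002, 0.708]
force: [0.1, -0.5, 0.8]
grip_width: 0.646
```

Emit:
carry_out:
  targets:
    - {"x": 0, "y": 0, "z": 0.06, "ax": 0, "ay": 0, "az": 0, "hand": 1}
    - {"x": -0.02, "y": 0.06, "z": 0.1, "ax": 0, "ay": 0, "az": 0, "hand": 1}
    - {"x": -0.04, "y": 0.12, "z": 0.15, "ax": 0, "ay": 0, "az": 0, "hand": 1}
    - {"x": -0.06, "y": 0.18, "z": 0.19, "ax": 0, "ay": 0, "az": 0, "hand": 1}
    - {"x": -0.08, "y": 0.24, "z": 0.19, "ax": 0, "ay": 0, "az": 0, "hand": 1}

```text
time_s: 31.2
eef_pos: [496.2, 94.7, 325.1]
ee_rot: [0.002, 0.708, 0.002, -0.706]
force: [0.2, 1.0, -0.6]
grip_width: 1.003
```

Emit:
carry_out:
  targets:
    - {"x": 0, "y": 0.06, "z": 0, "ax": 0, "ay": 0, "az": 0, "hand": 1}
    - {"x": 0, "y": 0.12, "z": 0, "ax": 0, "ay": 0, "az": 0, "hand": 1}
    - {"x": 0, "y": 0.18, "z": 0, "ax": 0, "ay": 0, "az": 0, "hand": 1}
    - {"x": 0, "y": 0.24, "z": 0, "ax": 0, "ay": 0, "az": 0, "hand": 1}
    - {"x": 0, "y": 0.27, "z": 0, "ax": 0, "ay": 0, "az": 0, "hand": 1}

```text
time_s: 31.82
eef_pos: [495.8, 366.2, 322.6]
ee_rot: [-0.003, -0.707, -0.003, 0.707]
force: [0.2, -0.5, 0.6]
grip_width: 1.002
```

```bash
python3 - <<'E'
from h import *
look("w11")
E
```

```text
tcp [495.8 366.2 322.6] jaw deg -89.5 j6 2.01 t 31.825 w 1.00
px [251. 157.] c [538.4 460. ] LW 100 38 ang -9.6 deg -0.168 rad
```

Emit:
carry_out:
  targets:
    - {"x": 0.043, "y": 0.093, "z": -0.04, "ax": 0, "ay": 0, "az": -0.17, "hand": 1}
    - {"x": 0.043, "y": 0.093, "z": -0.1, "ax": 0, "ay": 0, "az": -0.17, "hand": 1}
    - {"x": 0.043, "y": 0.093, "z": -0.16, "ax": 0, "ay": 0, "az": -0.17, "hand": 1}
    - {"x": 0.043, "y": 0.093, "z": -0.22, "ax": 0, "ay": 0, "az": -0.17, "hand": 1}
    - {"x": 0.043, "y": 0.093, "z": -0.25, "ax": 0, "ay": 0, "az": -0.17, "hand": 1}

```text
time_s: 32.5
eef_pos: [539.0, 455.8, 70.1]
ee_rot: [0.058, -0.704, 0.058, 0.705]
force: [0.6, 0.3, 0.3]
grip_width: 0.997
```

Emit:
carry_out:
  targets:
    - {"x": 0, "y": 0, "z": -0.04, "ax": 0, "ay": 0, "az": 0, "hand": 1}
    - {"x": 0, "y": 0, "z": -0.066, "ax": 0, "ay": 0, "az": 0, "hand": 1}
    - {"x": 0, "y": 0, "z": -0.069, "ax": 0, "ay": 0, "az": 0, "hand": 1}
    - {"x": 0, "y": 0, "z": -0.069, "ax": 0, "ay": 0, "az": 0, "hand": 0}
    - {"x": 0, "y": 0, "z": -0.069, "ax": 0, "ay": 0, "az": 0, "hand": -0.5}

```text
time_s: 33.12
eef_pos: [540.3, 456.8, 5.7]
ee_rot: [-0.059, 0.705, -0.057, -0.704]
force: [0.4, 0.5, 0.3]
grip_width: 0.602
```

Emit:
carry_out:
  targets:
    - {"x": 0, "y": 0, "z": 0, "ax": 0, "ay": 0, "az": 0, "hand": -1}
    - {"x": 0, "y": 0, "z": 0, "ax": 0, "ay": 0, "az": 0, "hand": -1}
    - {"x": 0, "y": 0, "z": 0.02, "ax": 0, "ay": 0, "az": 0, "hand": -1}
    - {"x": 0, "y": 0, "z": 0.06, "ax": 0, "ay": 0, "az": 0, "hand": -1}
    - {"x": 0, "y": 0, "z": 0.12, "ax": 0, "ay": 0, "az": 0, "hand": -1}

```text
time_s: 33.75
eef_pos: [538.7, 456.0, 124.7]
ee_rot: [0.057, -0.704, 0.059, 0.706]
force: [0.8, 0.3, -2.0]
grip_width: 0.453
```

Emit:
carry_out:
  targets:
    - {"x": 0, "y": 0, "z": 0.06, "ax": 0, "ay": 0, "az": 0.161, "hand": -1}
    - {"x": 0.005, "y": -0.03, "z": 0.1, "ax": 0, "ay": 0, "az": 0.161, "hand": -1}
    - {"x": 0.01, "y": -0.09, "z": 0.1, "ax": 0, "ay": 0, "az": 0.161, "hand": -1}
    - {"x": 0.015, "y": -0.15, "z": 0.1, "ax": 0, "ay": 0, "az": 0.161, "hand": -1}
    - {"x": 0.02, "y": -0.21, "z": 0.1, "ax": 0, "ay": 0, "az": 0.161, "hand": -1}

```text
time_s: 34.38
eef_pos: [559.2, 244.6, 225.2]
ee_rot: [-0.001, 0.707, -0.001, -0.707]
force: [-0.1, -0.2, -1.6]
grip_width: 0.452
```

Emit:
carry_out:
  targets:
    - {"x": 0, "y": -0.06, "z": 0, "ax": 0, "ay": 0, "az": 0, "hand": -1}
    - {"x": 0, "y": -0.12, "z": 0, "ax": 0, "ay": 0, "az": 0, "hand": -1}
    - {"x": 0, "y": -0.18, "z": 0, "ax": 0, "ay": 0, "az": 0, "hand": -1}
    - {"x": 0, "y": -0.24, "z": 0, "ax": 0, "ay": 0, "az": 0, "hand": -1}
    - {"x": 0, "y": -0.29, "z": 0, "ax": 0, "ay": 0, "az": 0, "hand": -1}

```text
time_s: 35.0
eef_pos: [559.1, -45.7, 225.2]
ee_rot: [-0.001, 0.707, -0.002, -0.707]
force: [0.7, 0.0, -1.2]
grip_width: 0.452
```

```bash
python3 - <<'E'
from h import *
look("w12")
E
```

```text
tcp [559.1 -45.7 225.2] jaw deg -90.2 j6 1.28 t 35.0 w 0.45
```

View pics/w12.png

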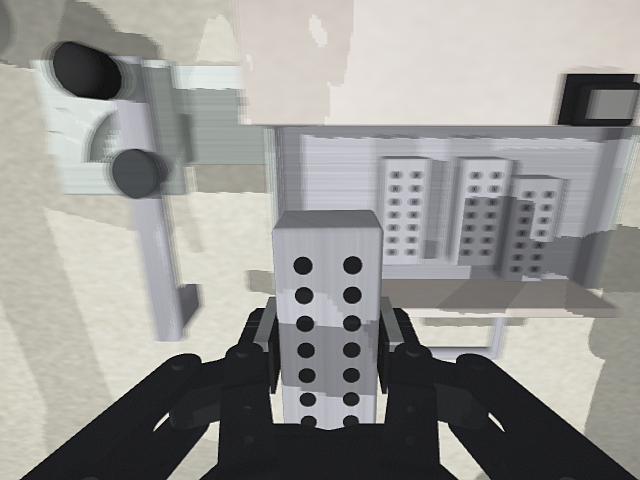

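The fourth cassette is held level over its slot. Three are in the drawer at columns 405, 485 and 535. The rightmost has shifted toward its neighbour and the front, probably the announced knock. I'll place the fourth with a small opening, then inspect.

Emit:
carry_out:
  targets:
    - {"x": 0.004, "y": 0, "z": -0.06, "ax": 0, "ay": 0, "az": 0, "hand": -1}
    - {"x": 0.004, "y": 0, "z": -0.12, "ax": 0, "ay": 0, "az": 0, "hand": -1}
    - {"x": 0.004, "y": 0, "z": -0.16, "ax": 0, "ay": 0, "az": 0, "hand": -1}
    - {"x": 0.004, "y": 0, "z": -0.18, "ax": 0, "ay": 0, "az": 0, "hand": -1}
    - {"x": 0.004, "y": 0, "z": -0.188, "ax": 0, "ay": 0, "az": 0, "hand": -1}

```text
time_s: 35.67
eef_pos: [563.4, -43.4, 35.8]
ee_rot: [0.001, -0.707, 0.001, 0.707]
force: [-0.0, -0.4, -1.6]
grip_width: 0.454
```

Emit:
carry_out:
  targets:
    - {"x": 0, "y": -0.002, "z": -0.004, "ax": 0, "ay": 0, "az": 0, "hand": -1}
    - {"x": 0, "y": -0.002, "z": -0.004, "ax": 0, "ay": 0, "az": 0, "hand": -1}

```text
time_s: 35.92
eef_pos: [564.0, -45.8, 32.8]
ee_rot: [-0.001, 0.708, -0.001, -0.707]
force: [0.3, -0.3, -1.2]
grip_width: 0.453
```

Emit:
carry_out:
  targets:
    - {"x": 0, "y": 0, "z": 0, "ax": 0, "ay": 0, "az": 0, "hand": 0.08}
    - {"x": 0, "y": 0, "z": 0, "ax": 0, "ay": 0, "az": 0, "hand": 0.08}
    - {"x": 0, "y": 0, "z": 0, "ax": 0, "ay": 0, "az": 0, "hand": 0.08}
    - {"x": 0, "y": 0, "z": 0.05, "ax": 0, "ay": 0, "az": 0, "hand": 0.08}
    - {"x": 0, "y": 0, "z": 0.11, "ax": 0, "ay": 0, "az": 0, "hand": 0.08}

```text
time_s: 36.55
eef_pos: [563.0, -45.4, 142.7]
ee_rot: [0.001, -0.706, 0.001, 0.708]
force: [1.0, 0.6, 0.4]
grip_width: 0.543
```

Emit:
carry_out:
  targets:
    - {"x": -0.02, "y": -0.05, "z": 0.05, "ax": 0, "ay": 0, "az": 0, "hand": 1}
    - {"x": -0.05, "y": -0.1, "z": 0.1, "ax": 0, "ay": 0, "az": 0, "hand": 1}
    - {"x": -0.08, "y": -0.1, "z": 0.15, "ax": 0, "ay": 0, "az": 0, "hand": 1}
    - {"x": -0.08, "y": -0.1, "z": 0.15, "ax": 0, "ay": 0, "az": 0, "hand": 1}
    - {"x": -0.08, "y": -0.1, "z": 0.15, "ax": 0, "ay": 0, "az": 0, "hand": 1}

```text
time_s: 37.17
eef_pos: [483.6, -145.6, 292.2]
ee_rot: [-0.001, 0.708, -0.001, -0.707]
force: [0.9, 0.2, -0.5]
grip_width: 1.002
```

```bash
python3 - <<'E'
from h import *
np.save("w13.npy",viewer.camera_info("wrist"))
look("w13")
im=cv2.imread("pics/w13.png")
cv2.imwrite("pics/w13c.png",cv2.resize(im[0:330,80:600],None,fx=1.5,fy=1.5))
E
```

```text
tcp [ 483.6 -145.6  292.2] jaw deg -90.2 j6 1.05 t 37.175 w 1.00
px [330. 239.] c [ 433.9 -146.9] LW 134 54 ang 89.8 deg 1.567 rad
px [619. 114.] c [ 573.2 -461.3] LW 106 42 ang 15.4 deg 0.269 rad
px [329. 116.] c [ 568.3 -146.7] LW 327 169 ang 89.8 deg 1.567 rad
```

View pics/w13c.png

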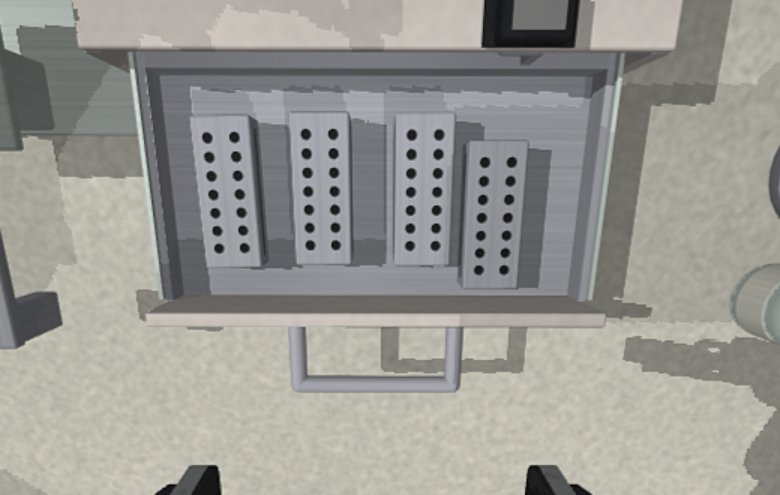

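All four cassettes lie flat side by side. The rightmost, at crop (495,215), is shifted about 20 mm but well inside the limits. Next is the release pad at (656,-234), pressed with the fingers closed.

Emit:
carry_out:
  targets:
    - {"x": 0.06, "y": -0.03, "z": 0, "ax": 0, "ay": 0, "az": 0, "hand": -1}
    - {"x": 0.12, "y": -0.06, "z": -0.02, "ax": 0, "ay": 0, "az": 0, "hand": -1}
    - {"x": 0.172, "y": -0.088, "z": -0.06, "ax": 0, "ay": 0, "az": 0, "hand": -1}
    - {"x": 0.172, "y": -0.088, "z": -0.12, "ax": 0, "ay": 0, "az": 0, "hand": -1}
    - {"x": 0.172, "y": -0.088, "z": -0.15, "ax": 0, "ay": 0, "az": 0, "hand": -1}

```text
time_s: 37.85
eef_pos: [655.3, -232.2, 135.0]
ee_rot: [0.002, -0.705, -0.001, 0.709]
force: [0.6, -0.1, -0.3]
grip_width: 0.004
```

Emit:
carry_out:
  targets:
    - {"x": 0, "y": 0, "z": -0.01, "ax": 0, "ay": 0, "az": 0, "hand": -1}
    - {"x": 0, "y": 0, "z": -0.02, "ax": 0, "ay": 0, "az": 0, "hand": -1}
    - {"x": 0, "y": 0, "z": -0.025, "ax": 0, "ay": 0, "az": 0, "hand": -1}
    - {"x": 0, "y": 0, "z": -0.025, "ax": 0, "ay": 0, "az": 0, "hand": -1}

```text
time_s: 38.35
eef_pos: [655.8, -233.6, 117.8]
ee_rot: [-0.001, 0.707, -0.001, -0.707]
force: [-0.8, -0.4, -0.4]
grip_width: 0.001
```

Emit:
carry_out:
  targets:
    - {"x": 0, "y": 0, "z": -0.006, "ax": 0, "ay": 0, "az": 0, "hand": -1}
    - {"x": 0, "y": 0, "z": -0.012, "ax": 0, "ay": 0, "az": 0, "hand": -1}
    - {"x": 0, "y": 0, "z": -0.015, "ax": 0, "ay": 0, "az": 0, "hand": -1}
    - {"x": 0, "y": 0, "z": -0.015, "ax": 0, "ay": 0, "az": 0, "hand": -1}
    - {"x": 0, "y": 0, "z": -0.015, "ax": 0, "ay": 0, "az": 0, "hand": -1}

```text
time_s: 38.98
eef_pos: [656.2, -233.8, 103.1]
ee_rot: [-0.001, 0.708, -0.002, -0.706]
force: [1.5, 0.8, 8.7]
grip_width: -0.001
```

Emit:
carry_out:
  targets:
    - {"x": 0, "y": 0, "z": 0, "ax": 0, "ay": 0, "az": 0, "hand": -1}
    - {"x": 0, "y": 0, "z": 0, "ax": 0, "ay": 0, "az": 0, "hand": -1}
    - {"x": 0, "y": 0, "z": 0, "ax": 0, "ay": 0, "az": 0, "hand": -1}
    - {"x": 0, "y": 0, "z": 0, "ax": 0, "ay": 0, "az": 0, "hand": -1}
    - {"x": 0, "y": 0, "z": 0, "ax": 0, "ay": 0, "az": 0, "hand": -1}

```text
time_s: 39.6
eef_pos: [656.1, -233.8, 103.1]
ee_rot: [-0.001, 0.708, -0.002, -0.706]
force: [1.6, -0.2, 7.6]
grip_width: -0.002
```

Emit:
carry_out:
  targets:
    - {"x": 0, "y": 0, "z": 0, "ax": 0, "ay": 0, "az": 0, "hand": -1}
    - {"x": 0, "y": 0, "z": 0, "ax": 0, "ay": 0, "az": 0, "hand": -1}
    - {"x": 0, "y": 0, "z": 0, "ax": 0, "ay": 0, "az": 0, "hand": -1}
    - {"x": 0, "y": 0, "z": 0, "ax": 0, "ay": 0, "az": 0, "hand": -1}
    - {"x": 0, "y": 0, "z": 0, "ax": 0, "ay": 0, "az": 0, "hand": -1}

```text
time_s: 40.22
eef_pos: [656.1, -233.8, 103.1]
ee_rot: [-0.001, 0.708, -0.002, -0.706]
force: [1.1, -0.4, 7.0]
grip_width: 0.002
```

```bash
python3 - <<'E'
from h import *
a=viewer.capture("scene");b=viewer.capture("side")
cv2.imwrite("pics/a14.png",a);cv2.imwrite("pics/b14.png",b)
# handle centre predicted pixels for several travels
for d in (0,17,152): print(d,[np.round(proj(n,(584-d,y,80))) .tolist() for n in("scene","side") for y in(-93,-203)])
i0=cv2.imread("pics/side0.png")
print(ctrl.sense()["force"])
m=np.zeros((600,800,3),np.uint8);m[:300,:400]=cv2.resize(a[180:330,160:360],(400,300));m[:300,400:]=cv2.resize(b[150:300,240:440],(400,300))
cv2.imwrite("pics/m14.png",m[:300])
E
```

```text
0 [[284.0, 242.0], [246.0, 232.0], [335.0, 231.0], [353.0, 207.0]]
17 [[287.0, 239.0], [249.0, 229.0], [340.0, 233.0], [358.0, 209.0]]
152 [[309.0, 212.0], [273.0, 204.0], [381.0, 252.0], [398.0, 227.0]]
[ 1.19511041 -1.19746961  7.73923402]
```

View pics/m14.png

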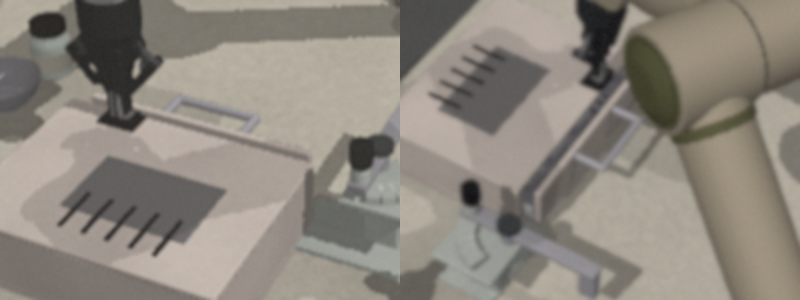

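The drawer ran in to about 17 mm: its handle sits at crop pixels (180,97) to (258,122), as predicted for 17. Next I push it home at the handle bar.

Emit:
carry_out:
  targets:
    - {"x": 0, "y": 0, "z": 0.06, "ax": 0, "ay": 0, "az": 0, "hand": -1}
    - {"x": -0.03, "y": 0.03, "z": 0.08, "ax": 0, "ay": 0, "az": 0, "hand": -1}
    - {"x": -0.08, "y": 0.06, "z": 0.08, "ax": 0, "ay": 0, "az": 0, "hand": -1}
    - {"x": -0.13, "y": 0.086, "z": 0.08, "ax": 0, "ay": 0, "az": 0, "hand": -1}
    - {"x": -0.146, "y": 0.086, "z": 0.08, "ax": 0, "ay": 0, "az": 0, "hand": -1}

```text
time_s: 40.95
eef_pos: [506.9, -145.5, 181.5]
ee_rot: [0.001, -0.706, 0.0, 0.708]
force: [0.7, -0.8, -0.4]
grip_width: -0.003
```

Emit:
carry_out:
  targets:
    - {"x": 0, "y": 0, "z": -0.06, "ax": 0, "ay": 0, "az": 0, "hand": -1}
    - {"x": 0, "y": 0, "z": -0.11, "ax": 0, "ay": 0, "az": 0, "hand": -1}
    - {"x": 0, "y": 0, "z": -0.122, "ax": 0, "ay": 0, "az": 0, "hand": -1}
    - {"x": 0.015, "y": 0, "z": -0.122, "ax": 0, "ay": 0, "az": 0, "hand": -1}
    - {"x": 0.03, "y": 0, "z": -0.122, "ax": 0, "ay": 0, "az": 0, "hand": -1}

```text
time_s: 41.58
eef_pos: [540.6, -147.9, 61.3]
ee_rot: [-0.001, 0.708, -0.001, -0.707]
force: [-0.6, 0.8, 1.0]
grip_width: 0.001
```

Emit:
carry_out:
  targets:
    - {"x": 0.008, "y": 0, "z": 0, "ax": 0, "ay": 0, "az": 0, "hand": -1}
    - {"x": 0.014, "y": 0, "z": 0, "ax": 0, "ay": 0, "az": 0, "hand": -1}
    - {"x": 0.02, "y": 0, "z": 0, "ax": 0, "ay": 0, "az": 0, "hand": -1}
    - {"x": 0.024, "y": 0, "z": 0, "ax": 0, "ay": 0, "az": 0, "hand": -1}
    - {"x": 0.024, "y": 0, "z": 0, "ax": 0, "ay": 0, "az": 0, "hand": -1}

```text
time_s: 42.2
eef_pos: [563.9, -147.5, 60.2]
ee_rot: [-0.001, 0.707, -0.001, -0.707]
force: [-0.2, -0.4, -0.4]
grip_width: 0.001
```

Emit:
carry_out:
  targets:
    - {"x": 0.003, "y": 0, "z": 0, "ax": 0, "ay": 0, "az": 0, "hand": -1}
    - {"x": 0.006, "y": 0, "z": 0, "ax": 0, "ay": 0, "az": 0, "hand": -1}
    - {"x": 0.006, "y": 0, "z": 0, "ax": 0, "ay": 0, "az": 0, "hand": -1}
    - {"x": 0.006, "y": 0, "z": 0, "ax": 0, "ay": 0, "az": 0, "hand": -1}

```text
time_s: 42.7
eef_pos: [566.3, -147.4, 59.9]
ee_rot: [0.001, -0.704, 0.0, 0.71]
force: [-21.9, -0.3, 12.5]
grip_width: 0.004
```

A hard stop at x=566 with 22 N, as expected for the home position. Retracting and moving over the knob.

Emit:
carry_out:
  targets:
    - {"x": -0.03, "y": 0, "z": 0, "ax": 0, "ay": 0, "az": 0, "hand": -1}
    - {"x": -0.03, "y": 0, "z": 0.05, "ax": 0, "ay": 0, "az": 0, "hand": -1}
    - {"x": -0.03, "y": 0, "z": 0.11, "ax": 0, "ay": 0, "az": 0, "hand": -1}
    - {"x": -0.03, "y": 0, "z": 0.17, "ax": 0, "ay": 0, "az": 0, "hand": -1}
    - {"x": -0.02, "y": 0.03, "z": 0.2, "ax": 0, "ay": 0, "az": 0, "hand": 0.4}

```text
time_s: 43.32
eef_pos: [550.0, -118.6, 263.6]
ee_rot: [-0.001, 0.709, -0.003, -0.706]
force: [-0.1, -0.1, -1.0]
grip_width: 0.197
```

Emit:
carry_out:
  targets:
    - {"x": 0.03, "y": 0.055, "z": 0, "ax": 0, "ay": 0, "az": 0, "hand": 0.4}
    - {"x": 0.06, "y": 0.11, "z": 0, "ax": 0, "ay": 0, "az": 0, "hand": 0.4}
    - {"x": 0.09, "y": 0.16, "z": 0, "ax": 0, "ay": 0, "az": 0, "hand": 0.4}
    - {"x": 0.118, "y": 0.208, "z": 0, "ax": 0, "ay": 0, "az": 0, "hand": 0.4}
    - {"x": 0.118, "y": 0.208, "z": 0, "ax": 0, "ay": 0, "az": 0, "hand": 0.4}

```text
time_s: 43.95
eef_pos: [668.2, 93.9, 258.5]
ee_rot: [-0.0, -0.707, -0.001, 0.708]
force: [-0.7, -0.5, -0.4]
grip_width: 0.7
```

```bash
python3 - <<'E'
from h import *
i=viewer.camera_info("wrist");look("w15")
im=cv2.imread("pics/w15.png");im0=cv2.imread("pics/b14.png");b=viewer.capture("side")
for X in [(668.5,91.5,165),(608.5,91.5,124),(584,-93,80),(584,-203,80),(567,-93,80)]: print(np.round(proj("wrist",X,i)))
m=np.hstack([cv2.resize(im,(500,375)),cv2.resize(b[150:300,280:380],(250,375))])
cv2.imwrite("pics/m15.png",m)
E
```

```text
tcp [668.2  93.9 258.5] jaw deg -89.9 j6 1.54 t 43.95 w 0.70
[332. 245.]
[331. 295.]
[512. 297.]
[621. 297.]
[509. 312.]
```

View pics/m15.png

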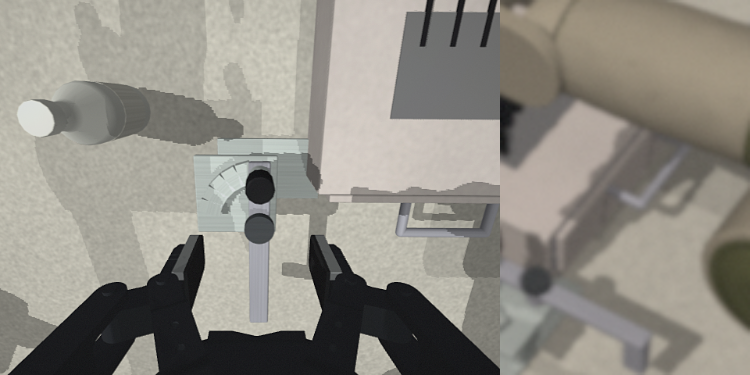

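The handle bar is at wrist row 298, as predicted for the home position. The knob is at (333,241), where expected. Grasping and lifting it.

Emit:
carry_out:
  targets:
    - {"x": 0.001, "y": -0.002, "z": -0.06, "ax": 0, "ay": 0, "az": 0, "hand": 0.4}
    - {"x": 0.001, "y": -0.002, "z": -0.1, "ax": 0, "ay": 0, "az": 0, "hand": 0.4}
    - {"x": 0.001, "y": -0.002, "z": -0.124, "ax": 0, "ay": 0, "az": 0, "hand": 0.4}
    - {"x": 0.001, "y": -0.002, "z": -0.124, "ax": 0, "ay": 0, "az": 0, "hand": 0}
    - {"x": 0.001, "y": -0.002, "z": -0.124, "ax": 0, "ay": 0, "az": 0, "hand": -0.6}
  grip_force: 60

```text
time_s: 44.68
eef_pos: [668.9, 89.3, 137.8]
ee_rot: [-0.003, 0.708, -0.0, -0.706]
force: [-1.7, 16.9, 6.1]
grip_width: 0.308
```

Emit:
carry_out:
  targets:
    - {"x": 0, "y": 0, "z": 0, "ax": 0, "ay": 0, "az": 0, "hand": -1}
    - {"x": 0, "y": 0, "z": 0, "ax": 0, "ay": 0, "az": 0, "hand": -1}
    - {"x": 0, "y": 0, "z": 0, "ax": 0, "ay": 0, "az": 0, "hand": -1}

```text
time_s: 45.05
eef_pos: [668.9, 89.6, 137.9]
ee_rot: [-0.002, 0.708, -0.0, -0.706]
force: [-0.3, 6.1, -1.0]
grip_width: 0.307
```

Emit:
carry_out:
  targets:
    - {"x": 0, "y": 0, "z": 0.005, "ax": 0, "ay": 0, "az": 0, "hand": -1}
    - {"x": 0, "y": 0, "z": 0.01, "ax": 0, "ay": 0, "az": 0, "hand": -1}
    - {"x": 0, "y": 0, "z": 0.015, "ax": 0, "ay": 0, "az": 0, "hand": -1}
    - {"x": 0, "y": 0, "z": 0.018, "ax": 0, "ay": 0, "az": 0, "hand": -1}
    - {"x": 0, "y": 0, "z": 0.018, "ax": 0, "ay": 0, "az": 0, "hand": -1}

```text
time_s: 45.68
eef_pos: [668.7, 89.6, 155.1]
ee_rot: [-0.002, 0.708, -0.0, -0.706]
force: [2.5, 7.4, -6.2]
grip_width: 0.306
```

Emit:
carry_out:
  targets:
    - {"x": -0.0007, "y": 0.0104, "z": 0, "ax": 0, "ay": 0, "az": 0.157, "hand": -1}
    - {"x": -0.0029, "y": 0.0195, "z": 0, "ax": 0, "ay": 0, "az": 0.314, "hand": -1}
    - {"x": -0.0065, "y": 0.0282, "z": 0, "ax": 0, "ay": 0, "az": 0.471, "hand": -1}
    - {"x": -0.0115, "y": 0.0363, "z": 0, "ax": 0, "ay": 0, "az": 0.628, "hand": -1}
    - {"x": -0.0176, "y": 0.0434, "z": 0, "ax": 0, "ay": 0, "az": 0.785, "hand": -1}

```text
time_s: 46.3
eef_pos: [652.1, 132.5, 155.3]
ee_rot: [0.271, 0.655, 0.271, -0.651]
force: [7.4, 3.5, -6.6]
grip_width: 0.305
```

Emit:
carry_out:
  targets:
    - {"x": -0.0071, "y": 0.0061, "z": 0, "ax": 0, "ay": 0, "az": 0.157, "hand": -1}
    - {"x": -0.0152, "y": 0.0111, "z": 0, "ax": 0, "ay": 0, "az": 0.314, "hand": -1}
    - {"x": -0.0239, "y": 0.0147, "z": 0, "ax": 0, "ay": 0, "az": 0.471, "hand": -1}
    - {"x": -0.033, "y": 0.0169, "z": 0, "ax": 0, "ay": 0, "az": 0.628, "hand": -1}
    - {"x": -0.0424, "y": 0.0176, "z": 0, "ax": 0, "ay": 0, "az": 0.785, "hand": -1}

```text
time_s: 46.92
eef_pos: [609.7, 150.8, 155.5]
ee_rot: [0.501, 0.502, 0.5, -0.497]
force: [8.5, 8.0, -6.8]
grip_width: 0.309
```

Emit:
carry_out:
  targets:
    - {"x": 0, "y": 0, "z": -0.006, "ax": 0, "ay": 0, "az": 0, "hand": -1}
    - {"x": 0, "y": 0, "z": -0.012, "ax": 0, "ay": 0, "az": 0, "hand": -1}
    - {"x": 0, "y": 0, "z": -0.017, "ax": 0, "ay": 0, "az": 0, "hand": -1}
    - {"x": 0, "y": 0, "z": -0.017, "ax": 0, "ay": 0, "az": 0, "hand": -1}

```text
time_s: 47.42
eef_pos: [609.9, 150.8, 138.6]
ee_rot: [0.5, 0.503, 0.499, -0.499]
force: [5.3, 9.4, -4.5]
grip_width: 0.309
```

Emit:
carry_out:
  targets:
    - {"x": 0, "y": 0, "z": 0, "ax": 0, "ay": 0, "az": 0, "hand": 0.2}
    - {"x": 0, "y": 0, "z": 0, "ax": 0, "ay": 0, "az": 0, "hand": 0.4}
    - {"x": 0, "y": 0, "z": 0, "ax": 0, "ay": 0, "az": 0, "hand": 0.4}
    - {"x": 0, "y": 0, "z": 0.06, "ax": 0, "ay": 0, "az": 0, "hand": 0.4}
    - {"x": 0, "y": 0, "z": 0.12, "ax": 0, "ay": 0, "az": 0, "hand": 0.4}

```text
time_s: 48.05
eef_pos: [608.3, 149.3, 258.6]
ee_rot: [-0.499, -0.501, -0.499, 0.501]
force: [0.2, 0.0, -0.2]
grip_width: 0.702
```

Emit:
carry_out:
  targets:
    - {"x": -0.06, "y": 0, "z": 0.03, "ax": 0, "ay": 0, "az": 0, "hand": 0.4}
    - {"x": -0.12, "y": 0, "z": 0.06, "ax": 0, "ay": 0, "az": 0, "hand": 0.4}
    - {"x": -0.17, "y": 0, "z": 0.08, "ax": 0, "ay": 0, "az": 0, "hand": 0.4}
    - {"x": -0.17, "y": 0, "z": 0.08, "ax": 0, "ay": 0, "az": 0, "hand": 0.4}
    - {"x": -0.17, "y": 0, "z": 0.08, "ax": 0, "ay": 0, "az": 0, "hand": 0.4}

```text
time_s: 48.68
eef_pos: [438.9, 149.3, 336.9]
ee_rot: [0.499, 0.501, 0.499, -0.501]
force: [0.8, 0.5, -0.3]
grip_width: 0.699
```

```bash
python3 - <<'E'
from h import *
np.set_printoptions(precision=1,suppress=True)
a=viewer.capture("scene");b=viewer.capture("side");i=viewer.camera_info("wrist");w=viewer.capture("wrist")
cv2.imwrite("pics/a16.png",a);cv2.imwrite("pics/b16.png",b)
a0=cv2.imread("pics/scene0.png");b0=cv2.imread("pics/side0.png")
# compare with start image: knob and bystander regions (the start pose of lock/drawer equals the wanted end pose)
for n,x,y0,boxes in (("scene",a,a0,{"knob":(362,235,388,262),"arm":(294,236,348,262),"handle":(236,226,294,250),"bottle":(388,282,430,360),"jar+bowl":(138,184,202,240)}),("side",b,b0,{"knob":(268,255,292,282),"handle":(318,196,362,240),"bottle":(202,272,236,328),"jar+bowl":(376,148,436,192)})):
    for k,(l,t,r,u) in boxes.items():
        T=y0[t:u,l:r];S=x[t-8:u+8,l-8:r+8];m=cv2.matchTemplate(S,T,cv2.TM_CCOEFF_NORMED);_,v,_,p=cv2.minMaxLoc(m);print(n,k,"shift",p[0]-8,p[1]-8,"score %.2f"%v)
s=ctrl.sense();print(s["eef_pos"],s["force"],s["time_s"])
m=np.zeros((600,800,3),np.uint8);m[:300,:400]=cv2.resize(a[180:330,200:400],(400,300));m[:300,400:]=cv2.resize(b[170:320,220:420],(400,300));m[300:,:400]=cv2.resize(w,(400,300))
cv2.imwrite("pics/m16.png",m)
E
```

```text
scene knob shift 0 0 score 0.99
scene arm shift 0 0 score 0.96
scene handle shift 0 0 score 0.74
scene bottle shift 0 0 score 0.94
scene jar+bowl shift 0 0 score 1.00
side knob shift 0 0 score 0.99
side handle shift -8 -5 score 0.37
side bottle shift 0 0 score 0.95
side jar+bowl shift 2 -1 score 0.50
[439.2 149.3 336. ] [ 0.1  0.3 -0.3] 48.825
```

In the scene view the knob, arm, handle, bottle, jar and bowl all match the start picture at zero shift. The two poor side-view scores (handle, jar and bowl) are probably the arm blocking that camera. I'm handing the job in.

```bash
python3 -c "
from rig import finish_job; print(finish_job())"
```

```text
the job is handed in; nothing more can be done
None
```

I ran the whole sequence and handed the job in at about 49 s on the robot's clock; the hand-in returned no verdict.

- **Unlock and open:** I swung the lock arm clear, let its plunger drop, and pulled the drawer out until it locked. A later view placed the handle at about 152 mm of travel.
- **Loading:** All four cassettes went into the drawer. The last view of it showed them flat and side by side. One had shifted by a few centimetres, probably from the announced knock, but it stayed well inside the limits.
- **Closing:** I pressed the release pad and the drawer ran in to about 17 mm short. Pushing the handle home met a 22 N hard stop, and the handle then lay where the home position predicts.
- **Relocking:** I swung the lock arm back and let the plunger drop.

**Last checks:** In the scene camera, the knob, lock arm, handle, bottle, jar and bowl all lie at zero pixel shift from the start picture. The handle match was weaker, at 0.74.

**What disagreed or stayed unchecked:**
- **Side camera:** it confirmed the knob and bottle at zero shift, but matched poorly for the handle (0.37) and for the jar and bowl (0.50). I put that down to the robot arm blocking the view, but did not confirm it.
- **Final picture:** I could not view it because the 16-picture limit was reached.
- **Cassettes:** I did not see them again after the drawer closed.

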